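# Rebuild a take-apart choke as a transformer

### The job

The take-apart transformer core on the bench is still set up as a choke: lift the iron yoke bar up out of its two open brackets and lay it on the ribbed rubber pad, then draw the tall coil off the centre limb and stand it in the shallow tray. Now build it up as a transformer: first the thick coil, right down to the bottom of the centre limb, then the thin flat coil on top of it, and last the yoke back in both brackets, lying flat so that it closes the core. Lower every part into place rather than letting it drop, and leave the meter, the screwdriver and the solder reel where they are.

Things in the scene. Friction and masses are not known exactly. Their poses are not given: they have to be found in the camera images.
- core: Fixed iron E core on a wooden board 110 (x) by 180 (y) by 12 mm. Origin: centre of board's underside; z up, y along the row of limbs. Three limbs rise from z = 32 (window floor) to 82 mm: centre limb 40 x 40 mm on the origin's axis, outer limbs 40 (x) by 20 (y) mm at y = +-50; windows 20 mm wide, open to +x and -x. An aluminium bracket, open above, flared to z = 96 mm, tops each outer limb.
- yoke: Loose iron bar 40 (x) by 120 (y) by 20 mm high, 0.75 kg. Origin: centre of underside. Starts on the limbs in the brackets: underside at core z = 82 mm, y along the core's y, 4 mm play each side, 6 at each end. Grip it at mid length across the 40 mm; coils below jut out 11 mm past its long sides, their top 10 mm under it at the start, 6 mm at the end, so fingers must not reach deeper.
- tall_coil: Loose copper coil on a pale square former, the tallest of three: 62 (x) by 72 (y) by 40 mm high, 47 x 47 mm bore through it, 0.36 kg. Origin: centre of its underside, on the bore's axis; z up. Starts on the centre limb under the yoke, underside at core z = 32 mm, its y along the core's y; grip its x faces, 62 mm apart.
- thick_coil: Loose coil of the same make lying flat on the bench: 62 (x) by 72 (y) by 28 mm high, 47 x 47 mm bore (3.5 mm play each side of the limb), 0.28 kg. Origin: centre of its underside, on the bore's axis. On the limb its y lies along the core's y, either way round, underside at core z = 32 mm; grip its x faces, 62 mm apart, which stay free in front of and behind the core.
- thin_coil: Loose flat coil of the same make lying on the bench: 62 by 62 by 16 mm high, 47 x 47 mm bore, 0.15 kg. Origin: centre of its underside, on the bore's axis. It fits the limb at any quarter turn; on the thick coil its underside is at core z = 60 mm. Grip it, too, from in front of and behind the core.
- tray: Fixed shallow blue plastic tray, 120 (x) by 130 (y) mm, walls 4 mm thick and 20 mm high, floor 4 mm thick. Origin: centre of its underside.
- pad: Fixed ribbed grey rubber pad for laying iron parts on, 80 (x) by 160 (y) mm, 6 mm thick. Origin: centre of its underside; y along its length.
- meter: Bystander: red and grey handheld multimeter lying on its back beyond the core, 180 (x) by 85 (y) by 46 mm high. Origin: centre of its underside.
- screwdriver: Bystander: screwdriver, 190 mm long, lying along its x on the far side of the bench. Origin: on its underside.
- solder_reel: Bystander: grey reel of solder standing on its flange beyond the core, 60 mm across, 42 mm high. Origin: centre of its underside.
There are look-alikes about, which are no part of the job. Leave any blue or green look-alike of the thin_coil alone. Of the things shaped like the tray, the blue one is meant.

How it is judged:
By the outcome, as a careful person would: the job done as asked, in the order asked, and still so for the second after the job is handed in, with the robot touching nothing.
It also fails if it takes over 134 s, if anything falls off the work surface, if the arm or the gripper's body presses on something with over 40 N, if the wrist force passes 120 N, or if a joint passes its speed limit or range.

### The arm

A 6-joint arm with a two-finger parallel gripper is mounted at the origin on the work surface. World frame = base frame: x ahead of the robot, y to its left, z up, the work surface at z = 0. Lengths are in m, angles in rad, forces in N, time in s.
With the tool pointing down it reaches from about 0.275 to 0.85 m from the base axis. Payload 5.2 kg.
Tool frame: the origin (TCP) lies at the very end of the fingers, on their centre line; the grasp point (between the pads) lies 19 mm behind it (r.grip_point_offset is the distance from the TCP to the grasp point, in m); y points along the fingers, x is the direction in which the jaws open and shut, and the axes are right-handed (so a half turn about y gives the same grasp; the last joint's range is limited). The gripper opens to 85 mm and grips with 20 to 120 N. Pads are 22 mm wide; open, the fingers measure 114 mm over their backs; the gripper's body (76 mm by 85 mm) begins 54 mm behind the grasp point. The pads swing forward as they close: fully open they stand 13 mm farther back than shut.
Start: joints at [1.111, 0.259, 1.535, -0, 1.348, -0.203], TCP at [0.14, 0.532, 0.231] pointing down, gripper open.
Joint ranges: [-3.14, 3.14], [-0.91, 2.08], [0.19, 2.58], [-1.22, 4.36], [0.22, 2.71], [-3.12, 3.12]. Speed limits (rad/s): [2.57, 2.57, 3.14, 3.14, 3.14, 3.14].

### API

Orientations are given as a unit quaternion [x, y, z, w].
In Python, from plant import sensors, vision, r gives the robot as it stands. The module is installed in compiled form; this text tells all that it offers.
- The arm moves only by the tool servo_tool, never from a script. Its argument "targets" is a list of rows, each a list of 5 numbers: the shift along the world's x, y, z each as a share of 4 cm, from -1 to 1, then the turn about the world's z as a share of 0.12 rad, from -1 to 1, then the gripper command: -1 is shut, 1 is fully open, values between are in proportion. A call has 1 to 10 rows; each row shifts and turns the commanded pose from where the row before left it; what a row does not reach is not made up. A row lasts 1/8 s, in which the tool goes at most 62.5 mm and 10.7 degrees, less where a joint would pass 70% of its speed; a pose out of reach is approached as far as the arm can. A call with a number of a shift or a turn outside -1 to 1 is refused whole. A call with a gripper value outside its range is refused whole. The fingers move at their own pace and stop on an object; "force" is the grip in N (left out, the last holds). Time passes only in rows, so rows that do not move let the fingers close. It gives the time, the measured TCP pose, the force and the opening at its end, in the units of the state.
- sensors.get_state(): the state, without advancing time (a new reading comes with each control period).
- vision.grab_frame(name): name is "scene" or "top" or "wrist"; returns the picture (384x512x3 uint8, red, green, blue); there is no depth.
- vision.camera_params(name): a dict with "K" (3x3 intrinsics, pixels), "k1" (the pictures are not rectified: a ray, as slopes to the right and down, at radius r is drawn at 1 + k1 r^2 times it, then the intrinsics apply), "xyz" and "rotation" of the camera in the world. Camera axes: x right, y down, z forward; pixel columns grow to the right and rows downward; lengths in m; the calibration is good to about 2 mm. A picture is of the moment at which its call begins: read the wrist's pose just before it. camera_params takes no time and is no camera call; for the wrist camera it gives the pose at the moment of the call.
- r.close_job(): hands the job in, once; it reports no verdict.
The state is a dict: "time_s": time; "joint_positions": joint angles; "dq": joint speeds; "joint_torque": joint torques, N m; "tool_pos": TCP position; "orientation": TCP orientation; "force": force on the tool from outside, world axes, zero at the start; "ft_torque": the same for the moment, N m; "width": opening from 0.0 (shut) to 1.0 (fully open).
Only numpy, scipy, OpenCV 4.12 (cv2) and the standard library are available. Lean on these libraries where they do the work, as an engineer would, in place of code of your own. Each camera call takes 0.05 s, during which the arm holds its last target.

## Working session

There is one attempt and no reset: what is moved stays moved. The work goes in short steps, Python scripts to look and compute and a tool call to move; the robot and the scene stay as the last step left them, time stands still between calls to the robot, and variables do not carry over. Pictures are saved under pics/ and viewed, and the job is handed in when it is done.

Besides the shell and the picture viewer there is one more tool, called after "Request:" as name(argument=value, ...), one argument or row to a line, values as JSON. servo_tool: Moves the arm, as the interface text tells. Shift numbers are shares of 4 cm and turn numbers shares of 0.12 rad, none past 1 either way. Its arguments: {"type":"object","properties":{"targets":{"type":"array"},"force":{"type":"number"}},"required":["targets"]}

```bash
mkdir -p pics; ls; python3 - <<'E'
from plant import sensors, vision, r
import cv2, numpy as np
print(sensors.get_state())
for n in ("scene","top","wrist"):
    p=vision.camera_params(n); print(n,p)
    im=vision.grab_frame(n); cv2.imwrite(f"pics/a_{n}.png",im[:,:,::-1])
E
```

```text
pics
{'time_s': 0.0, 'joint_positions': array([ 1.11119899e+00,  2.59305221e-01,  1.53608652e+00, -1.68477182e-05,
        1.34801696e+00, -2.02812670e-01]), 'dq': array([-0.00140942,  0.00121498,  0.00054289, -0.00142303, -0.0001575 ,
       -0.00056543]), 'joint_torque': array([ 3.03942325e-03, -4.46028328e+01, -2.90573716e+01, -1.12998785e-04,
        1.17604728e-02, -4.06731203e-05]), 'tool_pos': array([0.13943158, 0.53147855, 0.23049366]), 'orientation': array([ 0.56019033,  0.43129102, -0.43243986, -0.55961649]), 'force': array([ 0.82817214,  0.8733486 , -0.13719585]), 'ft_torque': array([ 0.00301275, -0.01989738, -0.03573063]), 'width': 1.0001226292785164}
scene {'K': array([[363.65901961,   0.        , 256.43898397],
       [  0.        , 363.65901961, 197.04264187],
       [  0.        ,   0.        ,   1.        ]]), 'k1': 0.01834461046305227, 'xyz': array([ 1.13377353, -0.29010165,  0.93180796]), 'rotation': array([ 0.73919301,  0.58055297, -0.20354384, -0.27408366])}
top {'K': array([[466.30727598,   0.        , 263.18861834],
       [  0.        , 466.30727598, 201.68084153],
       [  0.        ,   0.        ,   1.        ]]), 'k1': 0.0563727528793903, 'xyz': array([ 0.30713364, -0.07153556,  1.58730304]), 'rotation': array([ 0.71238982, -0.69990769,  0.04267808, -0.02843493])}
wrist {'K': array([[273.82997053,   0.        , 256.51178126],
       [  0.        , 273.82997053, 193.43211923],
       [  0.        ,   0.        ,   1.        ]]), 'k1': 0.021650308268695396, 'xyz': array([0.0742612 , 0.54769807, 0.37335694]), 'rotation': array([0.7841769 , 0.60567082, 0.0821725 , 0.10713139])}
```

View pics/a_top.png

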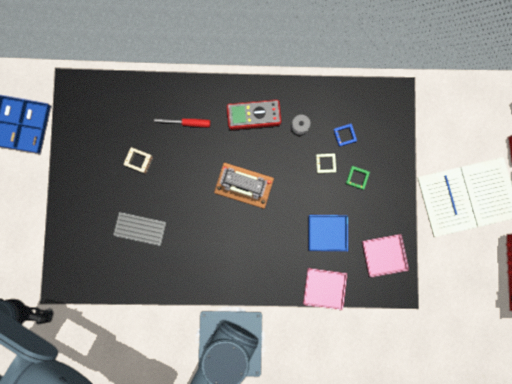

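View pics/a_scene.png

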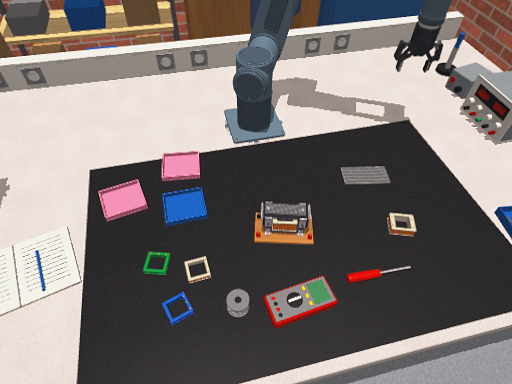

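View pics/a_wrist.png

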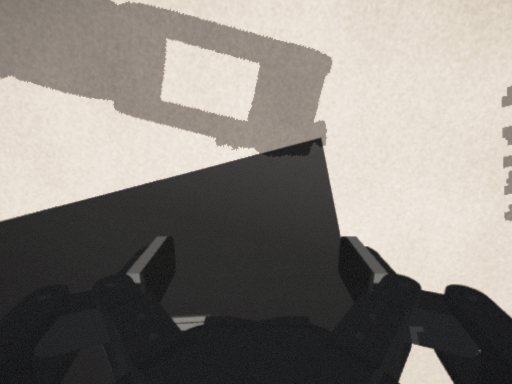

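```bash
cat > h.py <<'E'
import numpy as np, cv2
from scipy.spatial.transform import Rotation as R
def cam(p):
    return p["K"],np.array([p["k1"],0,0,0,0.]),R.from_quat(p["rotation"]).as_matrix(),np.array(p["xyz"])
def ray(p,uv,z):
    K,d,M,c=cam(p)
    n=cv2.undistortPoints(np.array(uv,float).reshape(-1,1,2),K,d).reshape(-1,2)
    w=np.c_[n,np.ones(len(n))]@M.T
    t=(z-c[2])/w[:,2]
    return c+w*t[:,None]
def proj(p,X):
    K,d,M,c=cam(p)
    rv=cv2.Rodrigues(M.T)[0]
    return cv2.projectPoints(np.array(X,float).reshape(-1,1,3),rv,-M.T@c,K,d)[0].reshape(-1,2)
def box(p,mask,z,minarea=30):
    "contours of mask -> rect on plane z: centre,size(mm),angle of long side"
    out=[]
    for c in cv2.findContours(mask,cv2.RETR_EXTERNAL,cv2.CHAIN_APPROX_NONE)[0]:
        if cv2.contourArea(c)<minarea: continue
        P=ray(p,c.reshape(-1,2),z)[:,:2]
        (cx,cy),(a,b),ang=cv2.minAreaRect((P*1000).astype(np.float32))
        uv=c.reshape(-1,2).mean(0)
        out.append((uv.round(0).tolist(),[round(cx,1),round(cy,1)],[round(a,1),round(b,1)],round(ang,1)))
    return out
E
python3 - <<'E'
import cv2, numpy as np
from h import *
from plant import vision
p=vision.camera_params("top")
im=cv2.imread("pics/a_top.png")
def crop(n,x,y,w,h,s): cv2.imwrite(f"pics/{n}.png",cv2.resize(im[y:y+h,x:x+w],None,fx=s,fy=s,interpolation=cv2.INTER_CUBIC))
crop("b1",205,150,80,70,8)
crop("b2",285,100,110,90,6)
crop("b3",100,140,80,110,5)
h=cv2.cvtColor(im,cv2.COLOR_BGR2HSV)
m=lambda lo,hi:cv2.inRange(h,np.array(lo),np.array(hi))
print("wood",box(p,m((5,120,90),(18,255,255)),.012))
print("blue",box(p,m((100,120,80),(125,255,255)),.02))
print("pale",[b for b in box(p,m((15,15,130),(40,140,255)),.016) if 50<b[2][0]<90])
print("pad", [b for b in box(p,m((0,0,75),(179,60,255)),.006) if b[2][0]<200])
for uv in ((138,159),(326,163),(346,134),(358,177)): print(uv,h[uv[1]-10:uv[1]+11:3,uv[0]].tolist())
E
```

```text
wood [([244.0, 185.0], [522.3, -34.3], [179.5, 110.2], 73.9)]
blue [([328.0, 233.0], [365.9, -320.1], [117.5, 132.7], 1.0), ([345.0, 135.0], [701.7, -377.8], [66.8, 66.7], 18.3), ([21.0, 121.0], [711.6, 719.2], [158.7, 167.8], 81.4)]
pale [([241.0, 191.0], [502.4, -25.4], [81.5, 17.3], 72.5), ([246.0, 175.0], [557.5, -41.1], [81.8, 11.7], 73.4), ([326.0, 163.0], [604.9, -314.4], [65.8, 68.4], 1.1), ([137.0, 160.0], [601.1, 325.7], [80.2, 66.8], 69.7)]
pad [([14.0, 360.0], [-45.2, 672.4], [156.3, 113.5], 5.2)]
(138, 159) [[23, 26, 88], [23, 43, 221], [160, 14, 53], [40, 12, 62], [0, 18, 57], [105, 8, 63], [21, 40, 173]]
(326, 163) [[36, 28, 147], [33, 32, 192], [30, 12, 82], [150, 3, 81], [60, 6, 84], [25, 16, 95], [38, 16, 250]]
(346, 134) [[113, 94, 127], [110, 171, 167], [60, 3, 75], [173, 14, 75], [150, 3, 77], [38, 14, 75], [110, 159, 230]]
(358, 177) [[63, 61, 113], [66, 139, 145], [20, 10, 79], [45, 6, 81], [10, 10, 79], [10, 10, 76], [65, 124, 192]]
```

```bash
python3 -c "
import cv2,numpy as np
a=cv2.imread('pics/b1.png');b=cv2.imread('pics/b2.png')
print(a.shape,b.shape)"
```

```text
(560, 640, 3) (540, 660, 3)
```

View pics/b1.png

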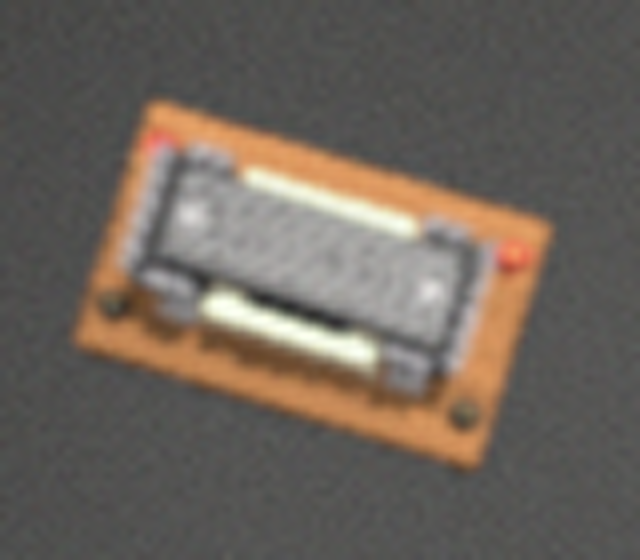

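View pics/b2.png

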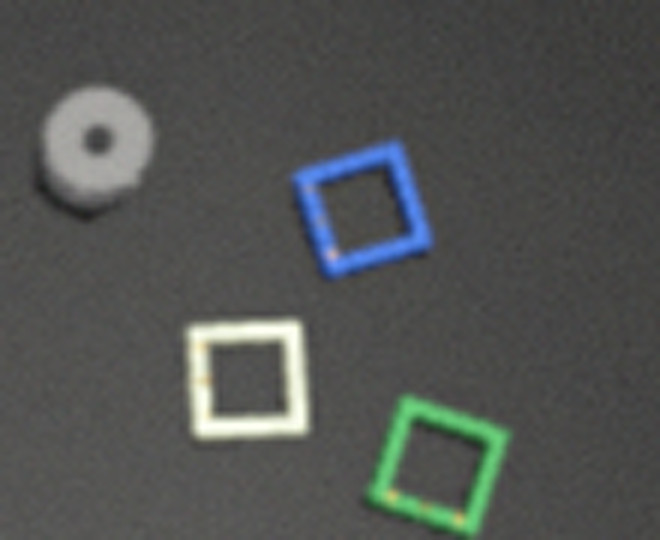

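View pics/b3.png

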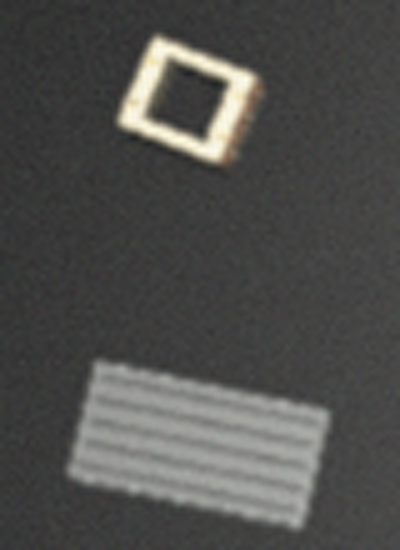

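```bash
python3 - <<'E'
import cv2, numpy as np
from h import *
from plant import vision,sensors,r
s=sensors.get_state(); M=R.from_quat(s["orientation"]).as_matrix(); print(M.round(3)); print("jaw yaw",np.degrees(np.arctan2(M[1,0],M[0,0])))
w=vision.camera_params("wrist"); K,d,C,c=cam(w)
print("cam in tool",M.T@(c-s["tool_pos"]), (M.T@C).round(3)); print(r.grip_point_offset)
p=vision.camera_params("top")
im=cv2.imread("pics/a_top.png"); h=cv2.cvtColor(im,cv2.COLOR_BGR2HSV)
m=lambda lo,hi:cv2.inRange(h,np.array(lo),np.array(hi))
pm=np.zeros(im.shape[:2],np.uint8); pm[200:258,100:180]=m((0,0,95),(179,60,255))[200:258,100:180]
pm=cv2.morphologyEx(pm,cv2.MORPH_CLOSE,np.ones((3,3)))
print("pad",box(p,pm,.006))
cm=m((15,15,130),(40,140,255))
print("thick",[b for b in box(p,cm,.028) if abs(b[0][0]-138)<9],"thin",[b for b in box(p,cm,.016) if abs(b[0][0]-326)<9])
# yoke top z=.102
ym=np.zeros_like(pm); 
print("meter",box(p,m((170,120,80),(179,255,255)),.03))
for q in [(301,124),(182,122),(210,122),(156,121)]: print(q,ray(p,[q],.02))
E
```

```text
[[ 0.254 -0.001 -0.967]
 [ 0.967 -0.001  0.254]
 [-0.001 -1.     0.   ]]
jaw yaw 75.28772935065918
cam in tool [-0.00116955 -0.14278934  0.06721017] [[ 1.     0.001  0.001]
 [-0.001 -0.268  0.963]
 [ 0.001 -0.963 -0.268]]
0.0187
pad [([139.0, 228.0], [369.3, 312.0], [163.1, 84.1], 78.9)]
thick [([137.0, 160.0], [598.8, 322.7], [79.5, 66.3], 69.7)] thin [([326.0, 163.0], [604.9, -314.4], [65.8, 68.4], 1.1)]
meter []
(301, 124) [[ 0.73630104 -0.22729175  0.02      ]]
(182, 122) [[0.73381    0.17988188 0.02      ]]
(210, 122) [[0.73621143 0.08471359 0.02      ]]
(156, 121) [[0.73496453 0.26785904 0.02      ]]
```

Request:
servo_tool(
  targets=[
    [0.64,-0.94,0,-0.886,1],
    [0.64,-0.94,0,-0.886,1],
    [0.64,-0.94,0,-0.886,1],
    [0.64,-0.94,0,-0.886,1],
    [0.64,-0.94,0,-0.886,1],
    [0.64,-0.94,0,-0.886,1],
    [0.64,-0.94,0,-0.886,1],
    [0.64,-0.94,0,-0.886,1],
  ],
)

```text
time_s: 1.15
tool_pos: [0.345, 0.2299, 0.2313]
orientation: [-0.688, -0.161, 0.161, 0.689]
force: [0.5, -0.2, -0.5]
width: 1.006
```

Request:
servo_tool(
  targets=[
    [0.64,-0.94,0,-0.886,1],
    [0.64,-0.94,0,-0.886,1],
    [0.64,-0.94,0,-0.886,1],
    [0.64,-0.94,0,-0.886,1],
    [0.64,-0.94,0,-0.886,1],
    [0.64,-0.94,0,-0.886,1],
    [0.64,-0.94,0,-0.886,1],
    [0,0,0,0,1],
  ],
)

```text
time_s: 2.15
tool_pos: [0.5249, -0.0346, 0.2306]
orientation: [0.7, -0.1, 0.1, -0.7]
force: [-0.5, 0.4, 0.2]
width: 1.0
```

```bash
cat > snap.py <<'E'
import sys,json
from h import *
from plant import vision,sensors
s=sensors.get_state(); p=vision.camera_params("wrist"); im=vision.grab_frame("wrist")[:,:,::-1]
n=sys.argv[1]; cv2.imwrite(f"pics/{n}.png",im)
M=R.from_quat(s["orientation"]).as_matrix()
np.save(f"{n}.npy",{"p":p,"s":s},allow_pickle=True)
print(s["time_s"],"tcp",s["tool_pos"].round(4),"yaw",np.degrees(np.arctan2(M[1,0],M[0,0])).round(2),"w",round(s["width"],3),"F",s["force"].round(1))
E
python3 snap.py w1
```

```text
2.15 tcp [ 0.5249 -0.0346  0.2306] yaw -16.32 w 1.0 F [-0.5  0.4  0.2]
```

View pics/w1.png

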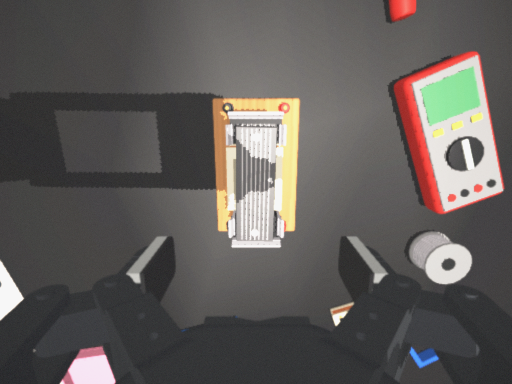

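```bash
cat > zoom.py <<'E'
import sys,cv2
n,x,y,w,h,s=sys.argv[1],*map(int,sys.argv[2:7])
im=cv2.imread(f"pics/{n}.png"); cv2.imwrite(f"pics/{n}_z{x}.png",cv2.resize(im[y:y+h,x:x+w],None,fx=s,fy=s,interpolation=cv2.INTER_CUBIC))
E
cat > tf.py <<'E'
from h import *
def load(n):
    d=np.load(f"{n}.npy",allow_pickle=True).item(); return d["p"],d["s"]
def loc(n,uv,z):
    "pixel->world xy and tool-frame (x along jaw, z) mm"
    p,s=load(n); X=ray(p,uv,z); M=R.from_quat(s["orientation"]).as_matrix()
    L=(X-s["tool_pos"])@M
    return X[:,:2],L[:,[0,2]]*1000
E
python3 zoom.py w1 205 90 105 165 3
python3 - <<'E'
from tf import *
im=cv2.imread("pics/w1.png");h=cv2.cvtColor(im,cv2.COLOR_BGR2HSV)
p,s=load("w1")
print(box(p,cv2.inRange(h,(8,120,120),(22,255,255)),.012))
m=cv2.inRange(h,(8,120,120),(22,255,255)); m[:90]=0;m[240:]=0
m=cv2.morphologyEx(m,cv2.MORPH_CLOSE,np.ones((60,60)))
print(box(p,m,.012))
E
```

```text
[([250.0, 109.0], [539.4, 41.7], [3.6, 40.3], 73.8), ([226.0, 142.0], [485.4, 2.5], [166.2, 60.5], 50.2)]
[([252.0, 161.0], [525.9, -35.1], [177.6, 108.8], 73.8)]
```

View pics/w1_z205.png

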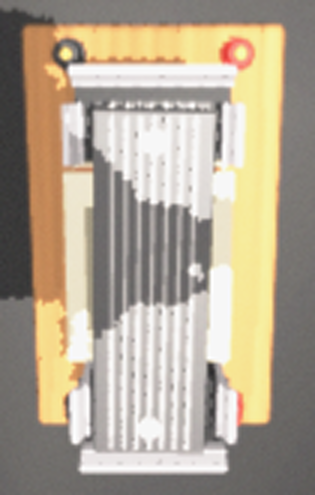

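```bash
python3 - <<'E'
from tf import *
uv=[(205+a/3,90+b/3) for a,b in((92,110),(210,110),(92,449),(208,449))]
X,L=loc("w1",uv,.102); print(L.round(1),L.mean(0),X.mean(0))
uv=[(205+a/3,90+b/3) for a,b in((24,25),(284,25),(38,422),(270,422))]
X,L=loc("w1",uv,.012); print("board",L.round(1),L.mean(0),X.mean(0))
E
```

```text
[[-19.4  58.1]
 [ 18.5  58.1]
 [-21.6 -60.3]
 [ 20.  -60.2]] [-0.63627353 -1.08320092] [ 0.5239036  -0.03556542]
board [[-53.5  89.4]
 [ 54.5  89.5]
 [-54.3 -88.4]
 [ 55.6 -88.3]] [0.58493809 0.56687897] [ 0.52549713 -0.03436367]
```

Request:
servo_tool(
  targets=[
    [0,0,-0.9,0,1],
    [0,0,-0.9,0,1],
    [0,0,-0.9,0,1],
    [0,0,-0.6,0,1],
    [0,0,-0.5,0,1],
    [0,0,0,0,1],
  ],
)

```text
time_s: 2.95
tool_pos: [0.5216, -0.0304, 0.0781]
orientation: [-0.7, 0.1, -0.097, 0.701]
force: [1.3, -1.0, 0.1]
width: 0.997
```

```bash
python3 snap.py w2
```

```text
2.95 tcp [ 0.5216 -0.0304  0.0781] yaw -15.98 w 0.997 F [ 1.3 -1.   0.1]
```

View pics/w2.png

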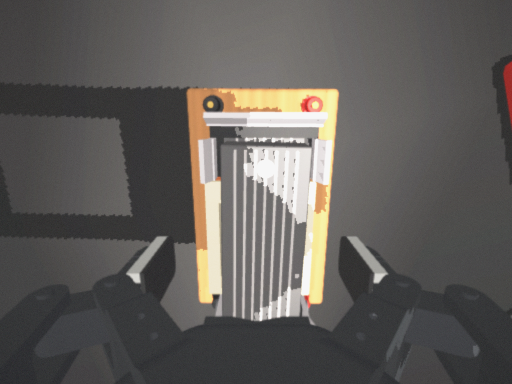

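Request:
servo_tool(
  targets=[
    [0,0,0,0,1],
  ],
)

```text
time_s: 3.12
tool_pos: [0.5242, -0.0317, 0.0804]
orientation: [0.7, -0.098, 0.099, -0.7]
force: [-0.5, 0.3, -0.2]
width: 1.003
```

```bash
python3 snap.py w3; python3 - <<'E'
import numpy as np
for n in("w1","w2","w3"):
    s=np.load(n+".npy",allow_pickle=True).item(); print(s["s"]["joint_positions"].round(4),s["p"]["xyz"].round(4),s["s"]["orientation"].round(4))
E
```

```text
3.125 tcp [ 0.5242 -0.0317  0.0804] yaw -16.04 w 1.003 F [-0.5  0.3 -0.2]
[-2.7780e-01  2.1620e-01  1.5925e+00 -6.0000e-04  1.3332e+00  7.2000e-03] [0.544  0.0291 0.3733] [ 0.7001 -0.1005  0.1002 -0.6998]
[-2.7210e-01  3.6860e-01  1.7952e+00  3.0000e-04  9.8200e-01  6.6000e-03] [0.5409 0.0332 0.2208] [-0.7     0.0998 -0.0968  0.7005]
[-2.7300e-01  3.6630e-01  1.7914e+00  1.0000e-04  9.8210e-01  6.8000e-03] [0.5427 0.0321 0.2232] [ 0.7002 -0.098   0.0993 -0.7001]
```

Request:
servo_tool(
  targets=[
    [0,0,0,0,1],
    [0,0,0,0,1],
  ],
)

```text
time_s: 3.42
tool_pos: [0.5239, -0.0321, 0.0798]
orientation: [0.7, -0.099, 0.099, -0.7]
force: [-0.0, -1.2, -0.1]
width: 1.006
```

```bash
python3 snap.py w4; python3 zoom.py w4 180 80 170 250 3
```

```text
3.425 tcp [ 0.5239 -0.0321  0.0798] yaw -16.09 w 1.006 F [-0.  -1.2 -0.1]
```

View pics/w4_z180.png

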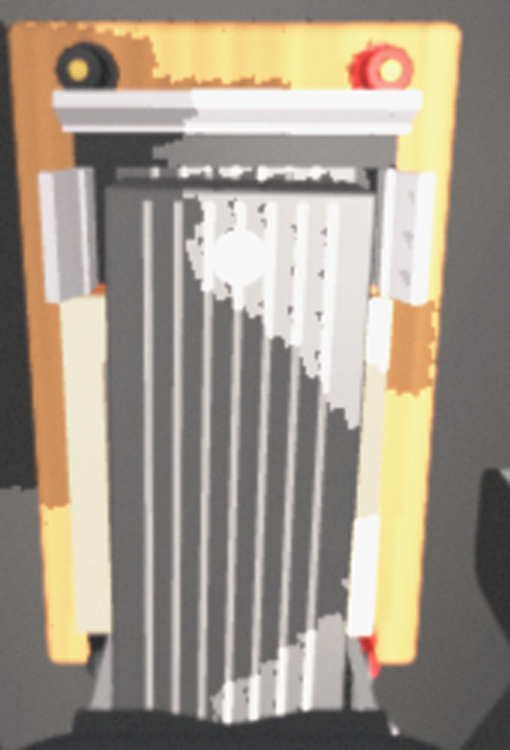

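```bash
python3 - <<'E'
from tf import *
uv=[(180+a/3,80+b/3) for a,b in((107,187),(375,191),(112,700),(345,700))]
X,L=loc("w4",uv,.102); print(L.round(1),X.round(4))
E
```

```text
[[-17.2  56.1]
 [ 21.6  55.6]
 [-19.6 -31.2]
 [ 20.5 -31.2]] [[ 0.5229  0.0266]
 [ 0.5601  0.0153]
 [ 0.4964 -0.0566]
 [ 0.535  -0.0678]]
```

Request:
servo_tool(
  targets=[
    [0.01,-0.08,0,0,1],
    [0,0,0,0,0.2],
    [0,0,0,0,-1],
    [0,0,0,0,-1],
    [0,0,0,0,-1],
    [0,0,0,0,-1],
    [0,0,0,0,-1],
  ],
  force=60,
)

```text
time_s: 4.35
tool_pos: [0.5238, -0.0352, 0.0795]
orientation: [-0.7, 0.099, -0.099, 0.7]
force: [-2.8, 1.3, 5.6]
width: 0.451
```

```bash
python3 snap.py w5
```

```text
4.35 tcp [ 0.5238 -0.0352  0.0795] yaw -16.09 w 0.451 F [-2.8  1.3  5.6]
```

View pics/w5.png

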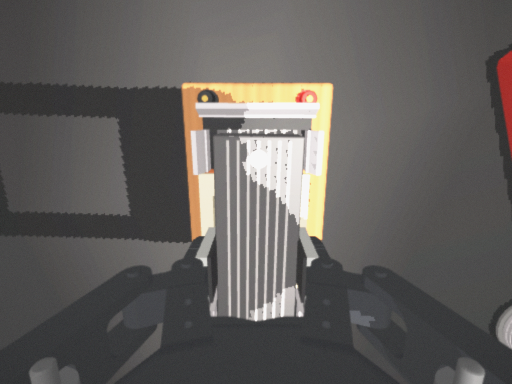

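Request:
servo_tool(
  targets=[
    [0,0,0.15,0,-1],
    [0,0,0.25,0,-1],
    [0,0,0.4,0,-1],
    [0,0,0.6,0,-1],
    [0,0,0.8,0,-1],
    [0,0,0,0,-1],
    [0,0,0,0,-1],
  ],
)

```text
time_s: 5.28
tool_pos: [0.5234, -0.035, 0.1666]
orientation: [-0.7, 0.099, -0.099, 0.7]
force: [0.3, -0.2, -9.1]
width: 0.456
```

```bash
python3 snap.py w6
```

```text
5.275 tcp [ 0.5234 -0.035   0.1666] yaw -16.09 w 0.456 F [ 0.3 -0.2 -9.1]
```

View pics/w6.png

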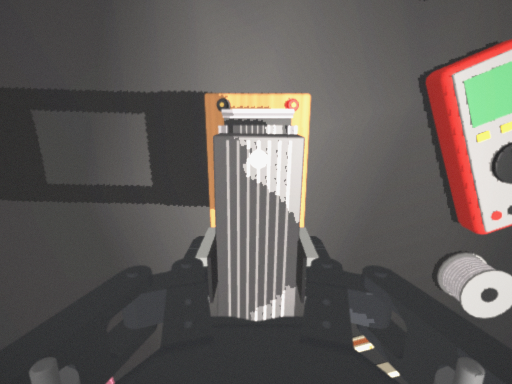

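```bash
python3 zoom.py w6 180 200 160 130 4; python3 zoom.py w4 110 220 100 100 6; python3 - <<'E'
from tf import *
for n,uvs in(("w6",[(210,229),(302,229)]),("w4",[(165,237),(348,237)])):
    p,s=load(n);K,d,C,c=cam(p);M=R.from_quat(s["orientation"]).as_matrix()
    nn=cv2.undistortPoints(np.array(uvs,float).reshape(-1,1,2),K,d).reshape(-1,2)
    w=np.c_[nn,np.ones(2)]@C.T@M; c0=M.T@(c-s["tool_pos"])
    for z in(.011,): print(n,((c0+w*((z-c0[2])/w[:,2])[:,None])*1000).round(1))
E
```

```text
w6 [[-23.5 -11.2  11. ]
 [ 24.1 -11.1  11. ]]
w4 [[-43.5 -21.   11. ]
 [ 44.7 -20.8  11. ]]
```

View pics/w6_z180.png

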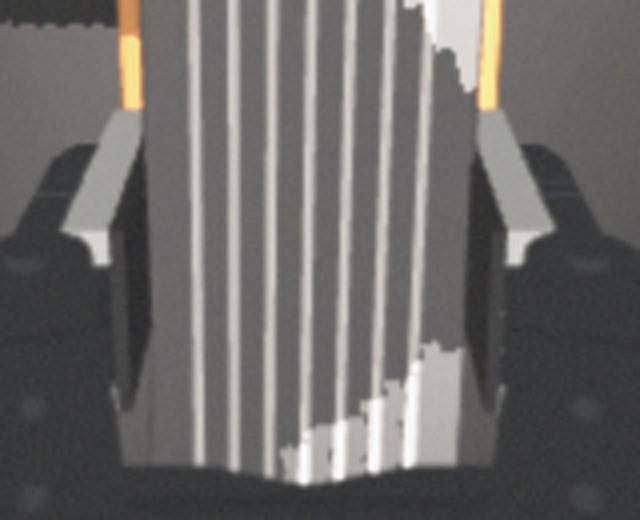

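Request:
servo_tool(
  targets=[
    [-0.2,0.4,0,0.07,-1],
    [-0.4,0.9,0,0.07,-1],
    [-0.4,0.95,0,0.07,-1],
    [-0.4,0.95,0,0.07,-1],
    [-0.45,0.95,0,0.07,-1],
    [-0.45,0.95,0,0.07,-1],
    [-0.45,0.95,-0.2,0.07,-1],
    [-0.45,0.95,-0.5,0.07,-1],
    [-0.4,0.9,-0.6,0.07,-1],
    [-0.25,0.6,-0.5,0.1,-1],
  ],
)

```text
time_s: 6.58
tool_pos: [0.3672, 0.3062, 0.0937]
orientation: [0.704, -0.068, 0.066, -0.704]
force: [0.8, 0.3, -8.2]
width: 0.457
```

Request:
servo_tool(
  targets=[
    [0,0.1,-0.3,0,-1],
    [0,0,0,0,-1],
    [0,0,0,0,-1],
  ],
)

```text
time_s: 6.95
tool_pos: [0.3706, 0.3084, 0.0837]
orientation: [-0.704, 0.068, -0.069, 0.704]
force: [-0.2, -0.5, -8.1]
width: 0.451
```

```bash
python3 snap.py w7
```

```text
6.95 tcp [0.3706 0.3084 0.0837] yaw -11.11 w 0.451 F [-0.2 -0.5 -8.1]
```

View pics/w7.png

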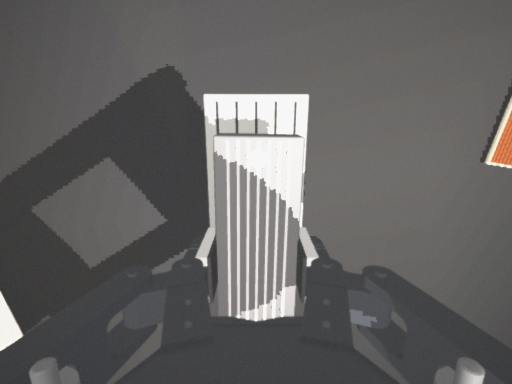

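Request:
servo_tool(
  targets=[
    [0,0.09,-0.6,0,-1],
    [0,0,-0.6,0,-1],
    [0,0,-0.35,0,-1],
    [0,0,-0.1,0,-1],
    [0,0,-0.1,0,-1],
    [0,0,0,0,-1],
    [0,0,0,0,-1],
  ],
)

```text
time_s: 7.88
tool_pos: [0.3705, 0.3126, 0.0138]
orientation: [-0.704, 0.068, -0.069, 0.704]
force: [-1.1, 0.5, -8.5]
width: 0.456
```

Request:
servo_tool(
  targets=[
    [0,0,-0.08,0,-1],
    [0,0,-0.06,0,-1],
    [0,0,-0.05,0,-1],
    [0,0,-0.03,0,-1],
    [0,0,0,0,-1],
    [0,0,0,0,-1],
  ],
)

```text
time_s: 8.62
tool_pos: [0.37, 0.3123, 0.0048]
orientation: [0.704, -0.068, 0.068, -0.704]
force: [-1.9, -2.4, -0.1]
width: 0.455
```

Request:
servo_tool(
  targets=[
    [0,0,-0.01,0,0.2],
    [0,0,0,0,0.6],
    [0,0,0,0,1],
    [0,0,0.5,0,1],
    [0,0,1,0,1],
    [0,0,1,0,1],
    [0,0,1,0,1],
    [0,0,0.5,0,1],
    [0,0,0,0,1],
    [0,0,0,0,1],
  ],
)

```text
time_s: 9.88
tool_pos: [0.3695, 0.3121, 0.1632]
orientation: [0.704, -0.069, 0.068, -0.704]
force: [-0.7, -0.4, -0.4]
width: 0.999
```

```bash
python3 snap.py w8
```

```text
9.875 tcp [0.3695 0.3121 0.1632] yaw -11.07 w 0.999 F [-0.7 -0.4 -0.4]
```

View pics/w8.png

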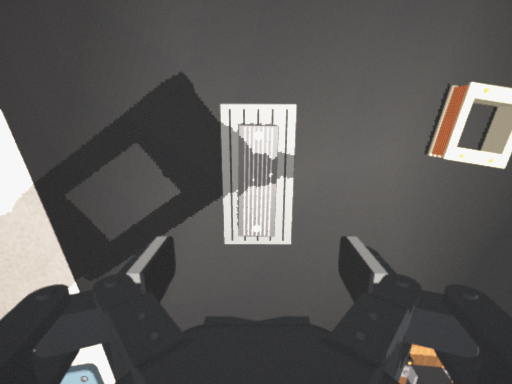

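Request:
servo_tool(
  targets=[
    [0.2,-0.4,0.4,-0.07,1],
    [0.4,-0.95,0.4,-0.08,1],
    [0.45,-0.95,0.2,-0.08,1],
    [0.45,-0.95,0,-0.08,1],
    [0.45,-0.95,0,-0.07,1],
    [0.45,-0.95,0,-0.07,1],
    [0.45,-0.95,0,-0.07,1],
    [0.45,-0.95,0,-0.07,1],
    [0.4,-0.95,0,-0.07,1],
    [0.2,-0.7,0,-0.07,1],
  ],
)

```text
time_s: 11.18
tool_pos: [0.5261, -0.0373, 0.2024]
orientation: [-0.7, 0.1, -0.099, 0.7]
force: [-0.5, 0.4, -0.8]
width: 1.0
```

Request:
servo_tool(
  targets=[
    [0,0,0,0,1],
    [0,0,0,0,1],
    [0,0,0,0,1],
  ],
)

```text
time_s: 11.55
tool_pos: [0.5255, -0.0345, 0.2037]
orientation: [-0.7, 0.099, -0.098, 0.7]
force: [-0.5, 0.3, 0.4]
width: 0.997
```

```bash
python3 snap.py w9;python3 zoom.py w9 195 80 120 170 4; python3 zoom.py w8 215 95 90 155 4
```

```text
11.55 tcp [ 0.5255 -0.0345  0.2037] yaw -16.02 w 0.997 F [-0.5  0.3  0.4]
```

View pics/w9_z195.png

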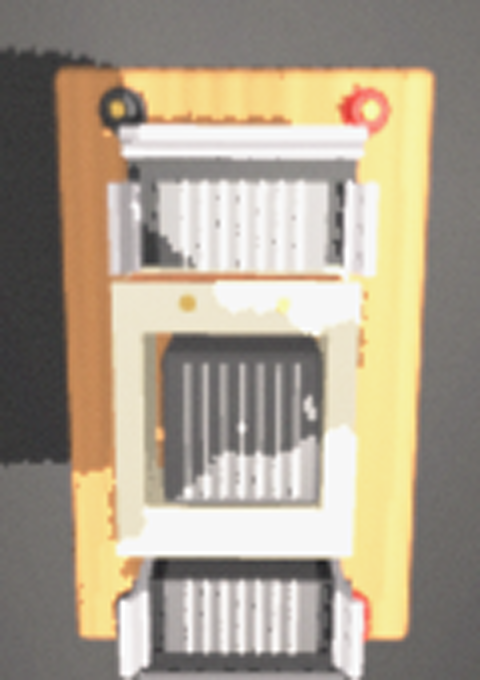

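View pics/w8_z215.png

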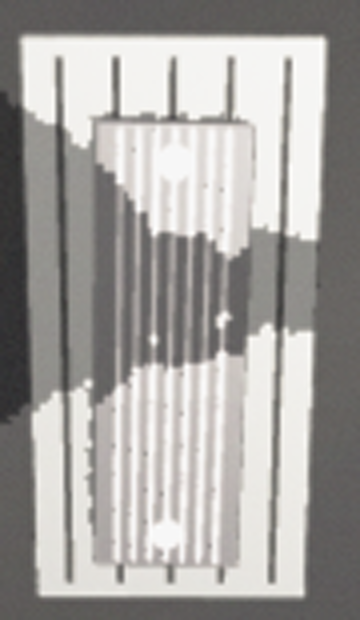

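```bash
cat > q.py <<'E'
from tf import *
def q(n,ox,oy,s,pts,z,lab=""):
    X,L=loc(n,[(ox+(a-.5*(s-1))/s,oy+(b-.5*(s-1))/s) for a,b in pts],z); print(lab,L.round(1).tolist(),"mean",L.mean(0).round(2),X.mean(0).round(4))
E
python3 - <<'E'
from q import *
q("w9",195,80,4,[(112,282),(361,282),(117,555),(353,557)],.072,"coil")
q("w9",195,80,4,[(164,360),(322,360),(167,503),(320,503)],.082,"limb")
q("w9",195,80,4,[(56,70),(434,70),(83,638),(408,638)],.012,"board")
q("w8",215,95,4,[(95,122),(253,122),(95,565),(240,565)],.026,"yoke")
E
```

```text
coil [[-33.1, 35.3], [28.9, 35.4], [-34.0, -37.0], [28.9, -37.5]] mean [-2.33 -0.99] [ 0.5229 -0.0347]
limb [[-19.8, 17.5], [18.9, 17.5], [-19.7, -19.2], [19.1, -19.2]] mean [-0.37 -0.85] [ 0.5249 -0.0351]
board [[-54.5, 89.0], [54.3, 89.1], [-53.7, -89.0], [54.1, -88.8]] mean [0.05 0.09] [ 0.5255 -0.0343]
yoke [[-17.4, 59.2], [21.7, 59.3], [-19.4, -59.8], [20.8, -59.7]] mean [ 1.42 -0.24] [0.3707 0.3115]
```

Request:
servo_tool(
  targets=[
    [-0.05,0.01,-0.9,0,1],
    [0,0,-0.9,0,1],
    [0,0,-0.9,0,1],
    [0,0,-0.7,0,1],
    [0,0,-0.5,0,1],
    [0,0,-0.3,0,1],
    [0,0,0,0,1],
    [0,0,0,0,1],
    [0,0,0,0,1],
  ],
)

```text
time_s: 12.72
tool_pos: [0.5248, -0.0353, 0.037]
orientation: [0.7, -0.098, 0.1, -0.7]
force: [-0.1, 0.3, -0.3]
width: 1.003
```

```bash
python3 snap.py w10
```

```text
12.725 tcp [ 0.5248 -0.0353  0.037 ] yaw -16.08 w 1.003 F [-0.1  0.3 -0.3]
```

View pics/w10.png

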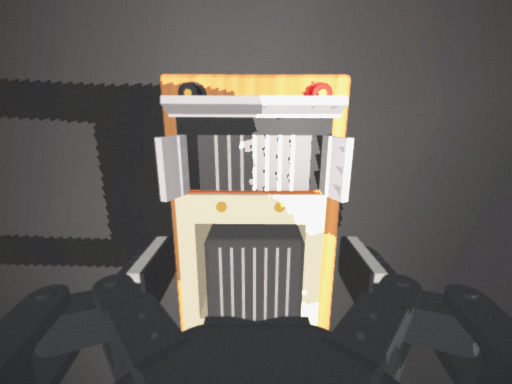

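Request:
servo_tool(
  targets=[
    [-0.05,0.015,-0.1,0,1],
    [0,0,0,0,1],
    [0,0,0,0,0.6],
    [0,0,0,0,-1],
    [0,0,0,0,-1],
    [0,0,0,0,-1],
    [0,0,0,0,-1],
  ],
  force=50,
)

```text
time_s: 13.65
tool_pos: [0.5222, -0.0346, 0.0323]
orientation: [0.7, -0.099, 0.099, -0.7]
force: [-1.0, 1.3, 4.7]
width: 0.716
```

Request:
servo_tool(
  targets=[
    [0,0,0.1,0,-1],
    [0,0,0.2,0,-1],
    [0,0,0.3,0,-1],
    [0,0,0.5,0,-1],
    [0,0,0,0,-1],
    [0,0,0,0,-1],
  ],
)

```text
time_s: 14.4
tool_pos: [0.5218, -0.0345, 0.0759]
orientation: [-0.7, 0.099, -0.099, 0.7]
force: [-0.5, 1.0, -3.6]
width: 0.718
```

```bash
python3 snap.py w11
```

```text
14.4 tcp [ 0.5218 -0.0345  0.0759] yaw -16.09 w 0.718 F [-0.5  1.  -3.6]
```

View pics/w11.png

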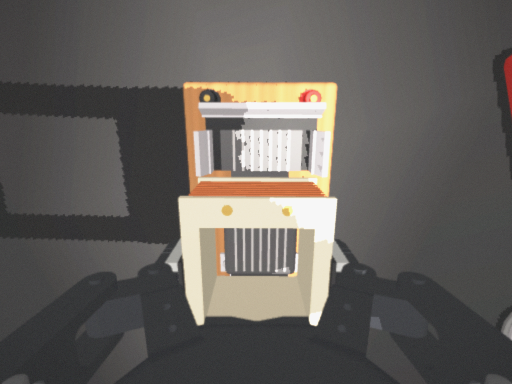

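Request:
servo_tool(
  targets=[
    [0,0,0.7,0,-1],
    [0,0,0.8,0,-1],
    [-0.2,-0.4,0.3,0.2,-1],
    [-0.5,-0.9,0,0.33,-1],
    [-0.5,-0.95,0,0.33,-1],
    [-0.55,-0.95,0,0.33,-1],
    [-0.55,-0.95,0,0.33,-1],
    [-0.55,-0.95,0,0.33,-1],
    [-0.55,-0.95,0,0.33,-1],
    [-0.4,-0.7,0,0.3,-1],
  ],
)

```text
time_s: 15.7
tool_pos: [0.3687, -0.3057, 0.1473]
orientation: [-0.707, -0.006, 0.006, 0.707]
force: [0.1, 0.3, -3.6]
width: 0.718
```

Request:
servo_tool(
  targets=[
    [-0.1,-0.3,-0.5,0,-1],
    [0,0,-0.5,0,-1],
    [0,0,0,0,-1],
    [0,0,0,0,-1],
  ],
)

```text
time_s: 16.2
tool_pos: [0.3662, -0.3165, 0.1083]
orientation: [-0.707, -0.006, 0.006, 0.707]
force: [-0.4, -0.3, -3.7]
width: 0.72
```

```bash
python3 snap.py w12
```

```text
16.2 tcp [ 0.3662 -0.3165  0.1083] yaw 0.98 w 0.72 F [-0.4 -0.3 -3.7]
```

View pics/w12.png

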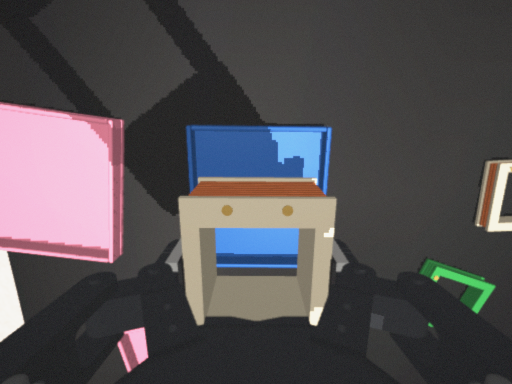

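Request:
servo_tool(
  targets=[
    [0,-0.09,-0.7,0,-1],
    [0,0,-0.7,0,-1],
    [0,0,-0.5,0,-1],
    [0,0,-0.3,0,-1],
    [0,0,-0.15,0,-1],
    [0,0,-0.05,0,-1],
    [0,0,0,0,-1],
    [0,0,0,0,-1],
  ],
)

```text
time_s: 17.25
tool_pos: [0.3664, -0.3206, 0.0127]
orientation: [0.707, 0.006, -0.006, -0.707]
force: [-0.1, -0.5, -3.9]
width: 0.719
```

Request:
servo_tool(
  targets=[
    [0,0,-0.06,0,-1],
    [0,0,-0.06,0,-1],
    [0,0,0,0,-1],
    [0,0,0,0,-1],
  ],
)

```text
time_s: 17.75
tool_pos: [0.3661, -0.3202, 0.0072]
orientation: [-0.707, -0.006, 0.006, 0.707]
force: [0.1, 0.3, -4.6]
width: 0.722
```

Request:
servo_tool(
  targets=[
    [0,0,-0.04,0,-1],
    [0,0,-0.04,0,-1],
    [0,0,0,0,-1],
    [0,0,0,0,-1],
  ],
)

```text
time_s: 18.25
tool_pos: [0.3661, -0.3203, 0.0043]
orientation: [0.707, 0.006, -0.006, -0.707]
force: [-1.4, 1.4, 1.1]
width: 0.715
```

Request:
servo_tool(
  targets=[
    [0,0,0,0,0.55],
    [0,0,0,0,0.65],
    [0,0,0,0,0.65],
    [0,0,0.5,0,0.65],
    [0,0,1,0,0.65],
    [0,0,1,0,1],
    [0,0,1,0,1],
    [0,0,0.6,0,1],
    [0,0,0,0,1],
    [0,0,0,0,1],
  ],
)

```text
time_s: 19.5
tool_pos: [0.3657, -0.3197, 0.1671]
orientation: [-0.707, -0.006, 0.006, 0.708]
force: [0.1, -0.2, 0.0]
width: 0.998
```

```bash
python3 snap.py w13
```

```text
19.5 tcp [ 0.3657 -0.3197  0.1671] yaw 0.96 w 0.998 F [ 0.1 -0.2  0. ]
```

View pics/w13.png

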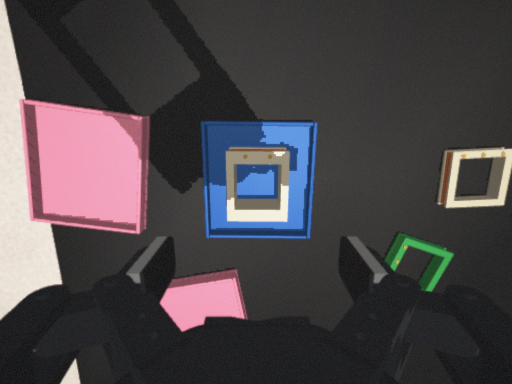

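Request:
servo_tool(
  targets=[
    [0.1,0.4,0.5,-0.1,1],
    [0.3,0.9,0.4,-0.2,1],
    [0.35,0.97,0,-0.2,1],
    [0.35,0.97,0,-0.2,1],
    [0.35,0.97,0,-0.2,1],
    [0.35,0.97,0,-0.2,1],
    [0.35,0.97,0,-0.2,1],
    [0.35,0.97,0,-0.2,1],
    [0.35,0.97,0,-0.2,1],
    [0.35,0.97,0,-0.2,1],
  ],
)

```text
time_s: 20.8
tool_pos: [0.4937, 0.0436, 0.2025]
orientation: [0.703, -0.076, 0.074, -0.703]
force: [1.7, -0.7, -1.1]
width: 1.004
```

Request:
servo_tool(
  targets=[
    [0.35,0.97,0,-0.2,1],
    [0.35,0.97,0,-0.2,1],
    [0.35,0.97,0,-0.2,1],
    [0.35,0.97,0,-0.2,1],
    [0.35,0.97,0,-0.2,1],
    [0.35,0.97,0,-0.15,1],
    [0.35,0.9,0,0,1],
    [0.2,0.4,0,0,1],
    [0,0,0,0,1],
    [0,0,0,0,1],
  ],
)

```text
time_s: 22.05
tool_pos: [0.5994, 0.3261, 0.2028]
orientation: [0.697, -0.124, 0.122, -0.696]
force: [0.2, -0.5, -0.4]
width: 1.0
```

```bash
python3 snap.py w14
```

```text
22.05 tcp [0.5994 0.3261 0.2028] yaw -20.02 w 1.0 F [ 0.2 -0.5 -0.4]
```

View pics/w14.png

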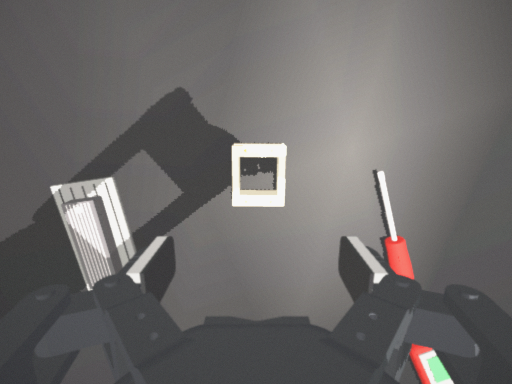

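```bash
python3 zoom.py w14 222 135 75 80 7; cp pics/w14_z222.png pics/t.png; python3 - <<'E'
from tf import *
im=cv2.imread("pics/w14.png");h=cv2.cvtColor(im,cv2.COLOR_BGR2HSV)
p,s=load("w14")
m=cv2.inRange(h,(0,0,140),(179,255,255)); k=np.zeros_like(m);k[135:215,222:297]=m[135:215,222:297]
print(box(p,k,.028))
c=max(cv2.findContours(k,cv2.RETR_EXTERNAL,cv2.CHAIN_APPROX_NONE)[0],key=cv2.contourArea).reshape(-1,2)
X,L=loc("w14",c,.028); print(cv2.minAreaRect(L.astype(np.float32)))
E
```

```text
[([266.0, 173.0], [608.0, 322.7], [95.1, 79.5], 70.1)]
((9.520439147949219, 0.0384521484375), (79.5418701171875, 95.050537109375), 0.1055479347705841)
```

View pics/t.png

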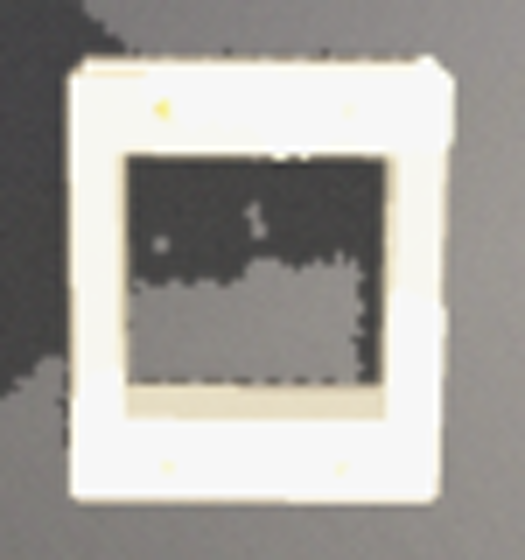

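```bash
python3 - <<'E'
from q import *
q("w14",222,135,7,[(70,62),(453,62),(72,500),(439,500)],.028,"outer")
q("w14",222,135,7,[(124,157),(388,157),(126,417),(386,417)],.028,"bore")
E
```

```text
outer [[-27.8, 38.1], [34.8, 38.2], [-29.2, -37.2], [34.7, -37.1]] mean [3.16 0.48] [0.6021 0.3253]
bore [[-19.2, 22.6], [24.6, 22.6], [-19.5, -22.2], [25.2, -22.1]] mean [2.76 0.22] [0.6017 0.3252]
```

Request:
servo_tool(
  targets=[
    [0.055,-0.02,-0.8,0,1],
    [0,0,-0.95,0,1],
    [0,0,-0.95,0,1],
    [0,0,-0.9,0,1],
    [0,0,-0.7,0,1],
    [0,0,-0.4,0,1],
    [0,0,-0.15,0,1],
    [0,0,0,0,1],
    [0,0,0,0,1],
  ],
)

```text
time_s: 23.22
tool_pos: [0.6032, 0.3265, 0.0115]
orientation: [-0.696, 0.122, -0.124, 0.697]
force: [-0.6, 0.5, 0.3]
width: 0.998
```

```bash
python3 snap.py w15
```

```text
23.225 tcp [0.6032 0.3265 0.0115] yaw -20.01 w 0.998 F [-0.6  0.5  0.3]
```

View pics/w15.png

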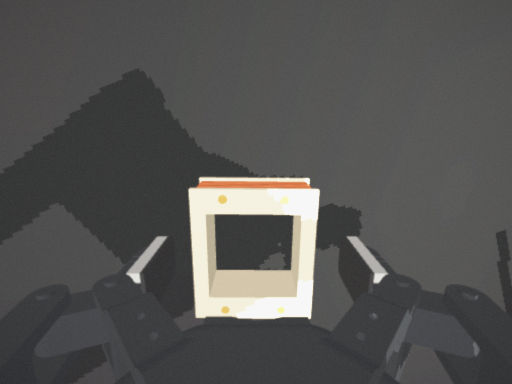

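Request:
servo_tool(
  targets=[
    [0,0,-0.12,0,1],
    [0,0,-0.06,0,1],
    [0,0,0,0,1],
    [0,0,0,0,0.6],
    [0,0,0,0,-1],
    [0,0,0,0,-1],
    [0,0,0,0,-1],
    [0,0,0,0,-1],
    [0,0,0,0,-1],
  ],
)

```text
time_s: 24.4
tool_pos: [0.6025, 0.3263, 0.0032]
orientation: [-0.696, 0.123, -0.123, 0.696]
force: [-0.5, -1.3, 3.6]
width: 0.71
```

```bash
python3 snap.py w16
```

```text
24.4 tcp [0.6025 0.3263 0.0032] yaw -20.01 w 0.71 F [-0.5 -1.3  3.6]
```

View pics/w16.png

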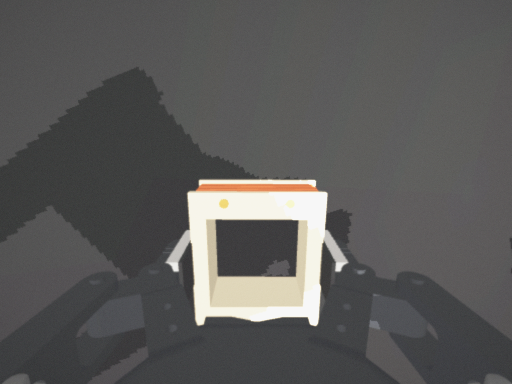

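```bash
python3 zoom.py w16 180 170 160 165 4
```

```text
(no output)
```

View pics/w16_z180.png

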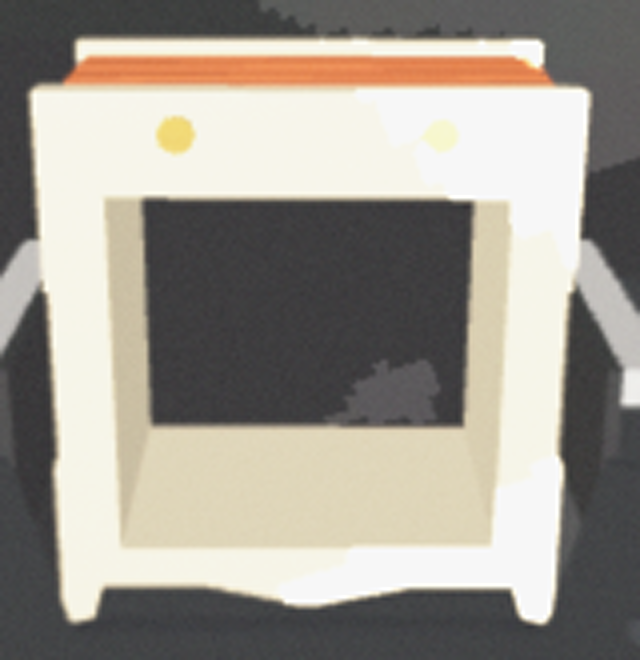

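Request:
servo_tool(
  targets=[
    [0,0,0.2,0,-1],
    [0,0,0.5,0,-1],
    [0,0,0.9,0,-1],
    [0,0,0.9,0,-1],
    [0,0,0.9,0,-1],
    [0,0,0.4,0,-1],
    [0,0,0,0,-1],
  ],
)

```text
time_s: 25.32
tool_pos: [0.6029, 0.3264, 0.1565]
orientation: [-0.696, 0.122, -0.124, 0.697]
force: [-0.0, -0.2, -4.5]
width: 0.714
```

```bash
python3 - <<'E'
from q import *
q("w16",180,170,4,[(105,199),(512,199),(121,546),(494,546)],.028,"bore")
q("w16",180,170,4,[(32,88),(588,88)],.028,"outer top edge")
q("w16",180,170,4,[(151,426),(463,426)],.0,"bore bottom edge, -23.5")
E
```

```text
bore [[-22.6, 21.5], [24.1, 21.5], [-22.7, -24.8], [24.1, -24.8]] mean [ 0.74 -1.64] [0.6026 0.3245]
outer top edge [[-30.1, 34.7], [31.9, 34.7]] mean [ 0.92 34.71] [0.6152 0.3586]
bore bottom edge, -23.5 [[-22.8, -25.5], [24.1, -25.5]] mean [  0.65 -25.5 ] [0.5944 0.3021]
```

Request:
servo_tool(
  targets=[
    [-0.1,-0.4,0,0.05,-1],
    [-0.2,-0.9,0,0.06,-1],
    [-0.2,-0.97,0,0.06,-1],
    [-0.2,-0.97,0,0.06,-1],
    [-0.2,-0.97,0,0.06,-1],
    [-0.2,-0.97,0,0.06,-1],
    [-0.2,-0.97,0,0.06,-1],
    [-0.2,-0.97,0,0.06,-1],
    [-0.2,-0.97,0,0.06,-1],
    [-0.2,-0.75,0,0.05,-1],
  ],
)

```text
time_s: 26.58
tool_pos: [0.524, -0.0294, 0.1531]
orientation: [0.7, -0.1, 0.097, -0.7]
force: [0.2, -0.6, -4.0]
width: 0.71
```

Request:
servo_tool(
  targets=[
    [-0.05,-0.15,-0.3,0,-1],
    [0,0,-0.3,0,-1],
    [0,0,0,0,-1],
    [0,0,0,0,-1],
    [0,0,0,0,-1],
  ],
)

```text
time_s: 27.2
tool_pos: [0.5247, -0.0328, 0.1312]
orientation: [0.7, -0.098, 0.098, -0.7]
force: [-0.1, 0.4, -2.6]
width: 0.716
```

```bash
python3 snap.py w17;  python3 zoom.py w17 170 80 180 250 3
```

```text
27.2 tcp [ 0.5247 -0.0328  0.1312] yaw -15.95 w 0.716 F [-0.1  0.4 -2.6]
```

View pics/w17_z170.png

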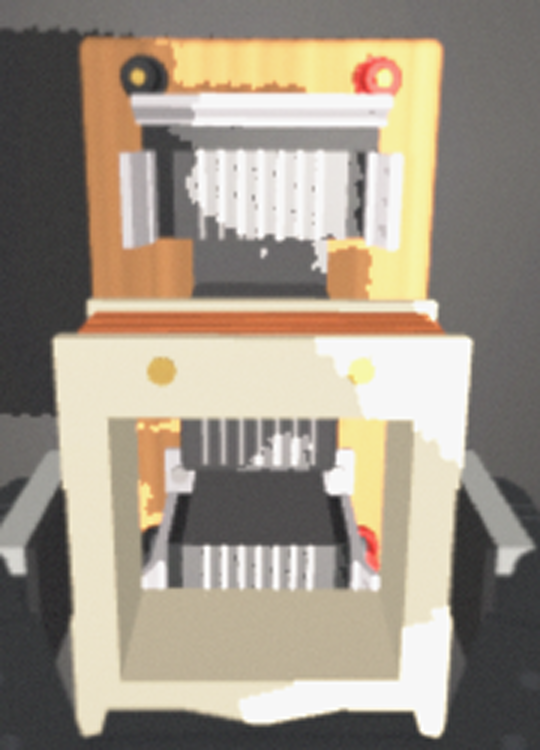

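```bash
python3 - <<'E'
from q import *
q("w17",170,80,3,[(181,469),(338,469)],.082,"limb -z edge")
q("w17",170,80,3,[(80,39),(442,39)],.012,"board")
q("w17",170,80,3,[(138,588),(386,588)],.128,"bore bottom edge z")
q("w17",170,80,3,[(121,681),(400,681)],.156,"bore top face")
q("w17",170,80,3,[(175,150),(362,150)],.082,"outer limb")
E
```

```text
limb -z edge [[-19.5, -20.2], [20.3, -20.2]] mean [  0.42 -20.17] [ 0.5196 -0.0523]
board [[-53.4, 87.8], [54.9, 87.9]] mean [ 0.77 87.88] [0.5497 0.0515]
bore bottom edge z [[-23.9, -25.2], [25.8, -25.2]] mean [  0.95 -25.24] [ 0.5187 -0.0573]
bore top face [[-22.7, -25.2], [24.0, -25.2]] mean [  0.63 -25.19] [ 0.5184 -0.0572]
outer limb [[-18.9, 58.5], [23.7, 58.5]] mean [ 2.41 58.52] [0.5431 0.0228]
```

Request:
servo_tool(
  targets=[
    [0.006,0.022,-0.3,0,-1],
    [0,0,-0.3,0,-1],
    [0,0,-0.2,0,-1],
    [0,0,-0.15,0,-1],
    [0,0,-0.15,0,-1],
    [0,0,-0.15,0,-1],
    [0,0,-0.15,0,-1],
    [0,0,0,0,-1],
    [0,0,0,0,-1],
  ],
)

```text
time_s: 28.38
tool_pos: [0.5246, -0.0326, 0.075]
orientation: [0.7, -0.098, 0.099, -0.7]
force: [-0.5, 0.0, -2.9]
width: 0.713
```

Request:
servo_tool(
  targets=[
    [0,0,-0.2,0,-1],
    [0,0,-0.2,0,-1],
    [0,0,-0.2,0,-1],
    [0,0,-0.15,0,-1],
    [0,0,-0.05,0,-1],
    [0,0,0,0,-1],
    [0,0,0,0,-1],
  ],
)

```text
time_s: 29.25
tool_pos: [0.5248, -0.0326, 0.0432]
orientation: [0.7, -0.098, 0.099, -0.7]
force: [-0.2, 0.7, -2.6]
width: 0.714
```

Request:
servo_tool(
  targets=[
    [0,0,-0.06,0,-1],
    [0,0,-0.05,0,-1],
    [0,0,-0.04,0,-1],
    [0,0,0,0,-1],
    [0,0,0,0,-1],
  ],
)

```text
time_s: 29.88
tool_pos: [0.5245, -0.0326, 0.0369]
orientation: [-0.7, 0.099, -0.099, 0.7]
force: [0.3, 0.4, -3.7]
width: 0.712
```

Request:
servo_tool(
  targets=[
    [0,0,-0.03,0,-1],
    [0,0,-0.03,0,-1],
    [0,0,0,0,-1],
    [0,0,0,0,-1],
  ],
)

```text
time_s: 30.38
tool_pos: [0.5246, -0.0326, 0.0352]
orientation: [0.7, -0.098, 0.099, -0.7]
force: [-2.4, 0.8, 4.4]
width: 0.709
```

Request:
servo_tool(
  targets=[
    [0,0,0,0,0.6],
    [0,0,0,0,1],
    [0,0,0,0,1],
    [0,0,0.3,0,1],
    [0,0,0.9,0,1],
    [0,0,1,0,1],
    [0,0,1,0,1],
    [0,0,1,0,1],
    [0,0,0,0,1],
    [0,0,0,0,1],
  ],
)

```text
time_s: 31.62
tool_pos: [0.5241, -0.0324, 0.2025]
orientation: [-0.7, 0.099, -0.098, 0.7]
force: [-0.0, 0.3, 0.6]
width: 1.002
```

```bash
python3 snap.py w18;  python3 zoom.py w18 195 80 120 170 4
```

```text
31.625 tcp [ 0.5241 -0.0324  0.2025] yaw -16.02 w 1.002 F [-0.   0.3  0.6]
```

View pics/w18_z195.png

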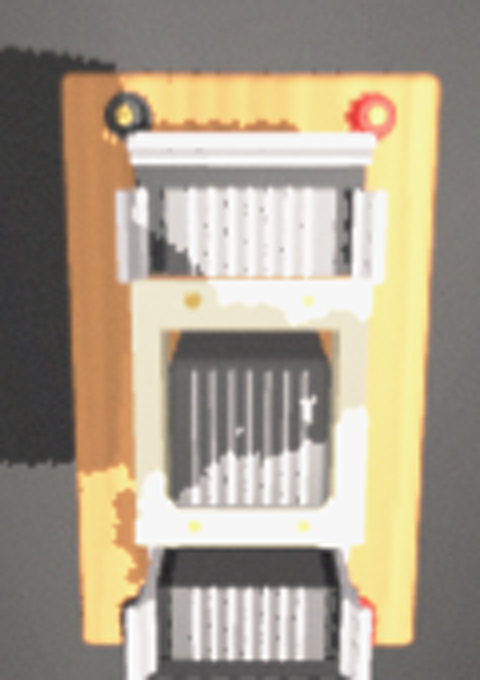

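Request:
servo_tool(
  targets=[
    [0.15,-0.5,0,0.2,1],
    [0.28,-0.95,0,0.35,1],
    [0.28,-0.95,0,0.35,1],
    [0.28,-0.95,0,0.35,1],
    [0.28,-0.95,0,0.35,1],
    [0.28,-0.95,0,0.35,1],
    [0.28,-0.95,0,0.35,1],
    [0.2,-0.8,0,0.19,1],
    [0,0,0,0,1],
    [0,0,0,0,1],
  ],
)

```text
time_s: 32.92
tool_pos: [0.605, -0.3117, 0.2008]
orientation: [-0.706, -0.006, 0.007, 0.708]
force: [-0.1, -0.0, -0.6]
width: 1.001
```

```bash
python3 - <<'E'
from q import *
q("w18",195,80,4,[(168,365),(329,365),(171,507),(328,507)],.082,"limb")
q("w18",195,80,4,[(132,278),(371,278),(137,545),(364,545)],.060,"coil")
q("w18",195,80,4,[(163,328),(338,328),(167,508),(333,508)],.060,"bore")
q("w18",195,80,4,[(63,72),(440,72),(85,644),(413,644)],.012,"board")
E
python3 snap.py w19
```

```text
limb [[-18.7, 16.5], [20.5, 16.5], [-18.6, -19.9], [21.1, -19.9]] mean [ 1.08 -1.68] [ 0.5247 -0.0343]
coil [[-29.2, 35.1], [32.6, 35.2], [-29.8, -38.2], [33.0, -38.1]] mean [ 1.65 -1.49] [ 0.5253 -0.0343]
bore [[-21.4, 22.1], [24.4, 22.2], [-21.3, -27.4], [24.2, -27.4]] mean [ 1.46 -2.61] [ 0.5248 -0.0353]
board [[-52.3, 88.4], [55.9, 88.5], [-52.9, -90.5], [55.7, -90.4]] mean [ 1.58 -1.02] [ 0.5253 -0.0338]
32.925 tcp [ 0.605  -0.3117  0.2008] yaw 1.07 w 1.001 F [-0.1 -0.  -0.6]
```

View pics/w19.png

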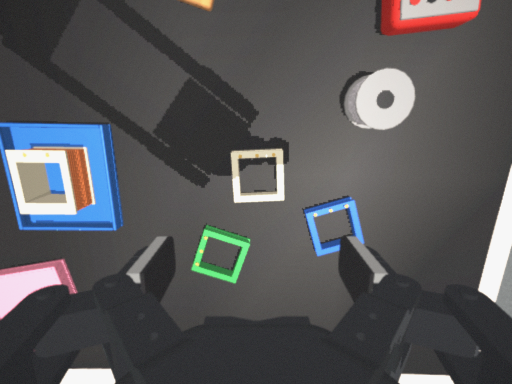

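```bash
python3 zoom.py w19 222 140 75 75 7; python3 - <<'E'
from tf import *
im=cv2.imread("pics/w19.png");h=cv2.cvtColor(im,cv2.COLOR_BGR2HSV)
m=cv2.inRange(h,(0,0,110),(179,255,255)); k=np.zeros_like(m);k[140:215,222:297]=m[140:215,222:297]
c=max(cv2.findContours(k,cv2.RETR_EXTERNAL,cv2.CHAIN_APPROX_NONE)[0],key=cv2.contourArea).reshape(-1,2)
X,L=loc("w19",c,.016); print(cv2.minAreaRect(L.astype(np.float32)), cv2.minAreaRect((X*1000).astype(np.float32)))
E
```

```text
((8.867349624633789, -2.1552886962890625), (79.49691009521484, 66.17704010009766), 2.7839620113372803) ((613.4581298828125, -313.23681640625), (79.49707794189453, 66.17726135253906), 3.858423948287964)
```

View pics/w19_z222.png

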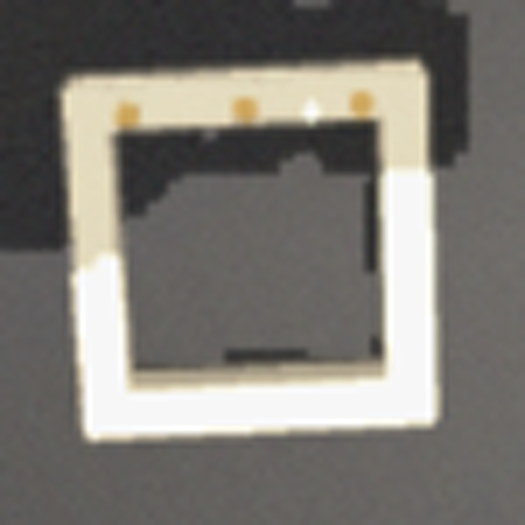

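```bash
python3 - <<'E'
from q import *
q("w19",222,140,7,[(65,82),(426,64),(87,438),(438,425)],.016,"outer")
q("w19",222,140,7,[(114,138),(378,122),(131,388),(386,378)],.016,"bore")
E
```

```text
outer [[-30.1, 27.7], [31.2, 30.9], [-27.7, -35.6], [35.0, -33.1]] mean [ 2.1  -2.51] [ 0.6067 -0.3137]
bore [[-21.9, 18.2], [23.2, 21.0], [-19.7, -26.3], [25.6, -24.4]] mean [ 1.8  -2.86] [ 0.6064 -0.3141]
```

```bash
python3 - <<'E'
from tf import *
for n,uvs in(("w6",[(210,229),(302,229)]),("w17",[(187,231.5),(327,231.5)]),("w4",[(165,237),(348,237)])):
    p,s=load(n);K,d,C,c=cam(p);M=R.from_quat(s["orientation"]).as_matrix()
    nn=cv2.undistortPoints(np.array(uvs,float).reshape(-1,1,2),K,d).reshape(-1,2)
    w=np.c_[nn,np.ones(2)]@C.T@M; c0=M.T@(c-s["tool_pos"])
    for z in(.011,.008): print(n,((c0+w*((z-c0[2])/w[:,2])[:,None])*1000).round(1).tolist())
E
```

```text
w6 [[-23.5, -11.2, 11.0], [24.1, -11.1, 11.0]]
w6 [[-24.7, -4.0, 8.0], [25.4, -3.9, 8.0]]
w17 [[-34.5, -14.5, 11.0], [36.2, -14.3, 11.0]]
w17 [[-36.4, -7.5, 8.0], [38.1, -7.4, 8.0]]
w4 [[-43.5, -21.0, 11.0], [44.7, -20.8, 11.0]]
w4 [[-45.8, -14.4, 8.0], [47.0, -14.2, 8.0]]
```

Request:
servo_tool(
  targets=[
    [0.03,-0.05,-0.8,0.42,1],
    [0,0,-0.95,0,1],
    [0,0,-0.95,0,0.8],
    [0,0,-0.9,0,0.8],
    [0,0,-0.7,0,0.8],
    [0,0,-0.3,0,0.8],
    [0,0,-0.1,0,0.8],
    [0,0,0,0,0.8],
    [0,0,0,0,0.8],
  ],
)

```text
time_s: 34.1
tool_pos: [0.6077, -0.315, 0.0159]
orientation: [0.707, 0.025, -0.024, -0.706]
force: [0.0, -0.5, 0.5]
width: 0.901
```

```bash
python3 snap.py w20
```

```text
34.1 tcp [ 0.6077 -0.315   0.0159] yaw 3.99 w 0.901 F [ 0.  -0.5  0.5]
```

View pics/w20.png

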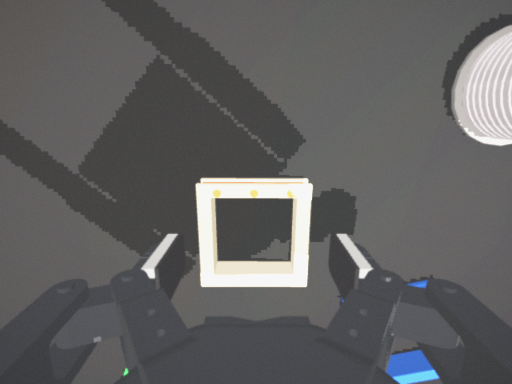

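Request:
servo_tool(
  targets=[
    [0,0,-0.25,0,0.7],
    [0,0,-0.15,0,0.7],
    [0,0,0,0,0.7],
    [0,0,0,0,0.7],
  ],
)

```text
time_s: 34.65
tool_pos: [0.6069, -0.3146, -0.0016]
orientation: [-0.707, -0.025, 0.025, 0.707]
force: [0.2, -0.2, 0.3]
width: 0.849
```

Request:
servo_tool(
  targets=[
    [0,0,-0.05,0,0.7],
    [0,0,-0.05,0,0.7],
    [0,0,0,0,0.7],
    [0,0,0,0,0.7],
  ],
)

```text
time_s: 35.15
tool_pos: [0.6069, -0.3145, -0.0055]
orientation: [0.707, 0.025, -0.025, -0.707]
force: [-0.1, 0.3, 0.5]
width: 0.85
```

Request:
servo_tool(
  targets=[
    [0,0,0.06,0,0.7],
    [0,0,0,0,0.5],
    [0,0,0,0,-1],
    [0,0,0,0,-1],
    [0,0,0,0,-1],
    [0,0,0,0,-1],
  ],
  force=40,
)

```text
time_s: 35.9
tool_pos: [0.6073, -0.3148, -0.0024]
orientation: [0.707, 0.025, -0.024, -0.706]
force: [-0.3, -0.0, 5.1]
width: 0.715
```

```bash
python3 snap.py w21; python3 zoom.py w21 180 170 160 165 4
```

```text
35.9 tcp [ 0.6073 -0.3148 -0.0024] yaw 3.99 w 0.715 F [-0.3 -0.   5.1]
```

View pics/w21_z180.png

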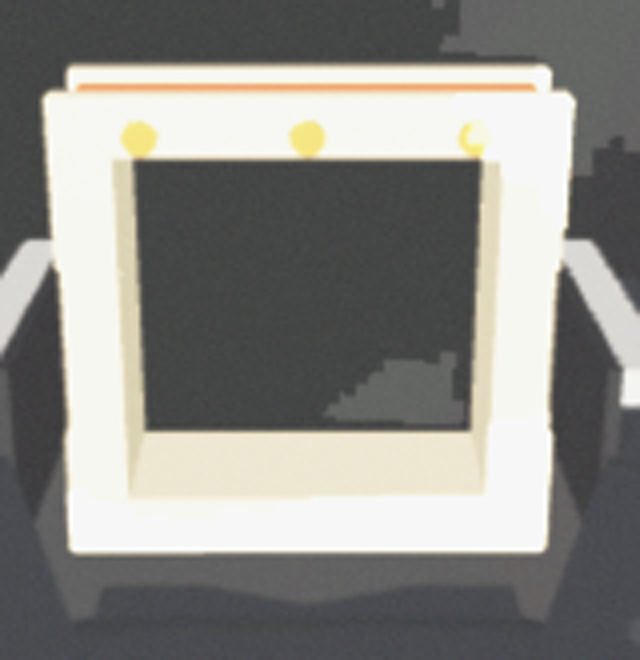

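Request:
servo_tool(
  targets=[
    [0,0,0.2,0,-1],
    [0,0,0.5,0,-1],
    [0,0,0.9,0,-1],
    [0,0,0.9,0,-1],
    [0,0,0.9,0,-1],
    [0,0,0.5,0,-1],
    [0,0,0,0,-1],
  ],
)

```text
time_s: 36.83
tool_pos: [0.6081, -0.3153, 0.1562]
orientation: [0.708, 0.026, -0.023, -0.705]
force: [-0.0, 0.3, -2.0]
width: 0.715
```

```bash
python3 - <<'E'
from q import *
q("w21",180,170,4,[(113,159),(500,159),(128,495),(486,495)],.016,"bore")
q("w21",180,170,4,[(45,92),(573,92),(69,551),(548,551)],.016,"outer")
E
python3 snap.py w22
```

```text
bore [[-23.1, 24.1], [23.2, 24.1], [-23.2, -22.2], [23.5, -22.2]] mean [0.09 0.96] [ 0.6073 -0.3138]
outer [[-30.7, 32.4], [31.4, 32.4], [-31.3, -30.6], [32.1, -30.6]] mean [0.35 0.88] [ 0.6075 -0.3139]
36.825 tcp [ 0.6081 -0.3153  0.1562] yaw 3.99 w 0.715 F [-0.   0.3 -2. ]
```

View pics/w22.png

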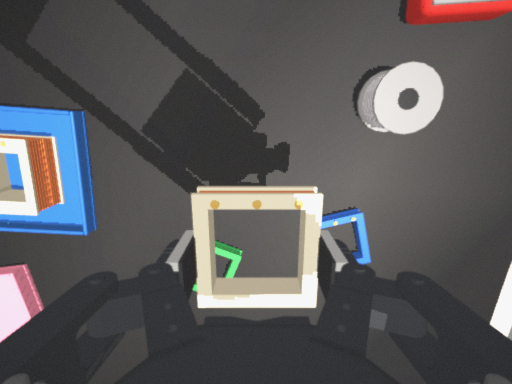

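Request:
servo_tool(
  targets=[
    [-0.15,0.4,0,-0.3,-1],
    [-0.28,0.95,0,-0.4,-1],
    [-0.28,0.95,0,-0.4,-1],
    [-0.28,0.95,0,-0.4,-1],
    [-0.28,0.95,0,-0.4,-1],
    [-0.28,0.95,0,-0.4,-1],
    [-0.28,0.95,0,-0.4,-1],
    [-0.27,0.9,-0.2,-0.22,-1],
    [0,0,-0.3,0,-1],
    [0,0,0,0,-1],
  ],
)

```text
time_s: 38.12
tool_pos: [0.5218, -0.0344, 0.1312]
orientation: [-0.7, 0.1, -0.097, 0.7]
force: [1.1, -0.2, -1.3]
width: 0.715
```

Request:
servo_tool(
  targets=[
    [0,0,0,0,-1],
    [0,0,0,0,-1],
  ],
)

```text
time_s: 38.38
tool_pos: [0.5234, -0.0355, 0.1331]
orientation: [0.7, -0.099, 0.1, -0.7]
force: [-0.1, -0.1, -1.5]
width: 0.716
```

```bash
python3 snap.py w23;  python3 zoom.py w23 170 80 180 250 3
```

```text
38.375 tcp [ 0.5234 -0.0355  0.1331] yaw -16.16 w 0.716 F [-0.1 -0.1 -1.5]
```

View pics/w23_z170.png

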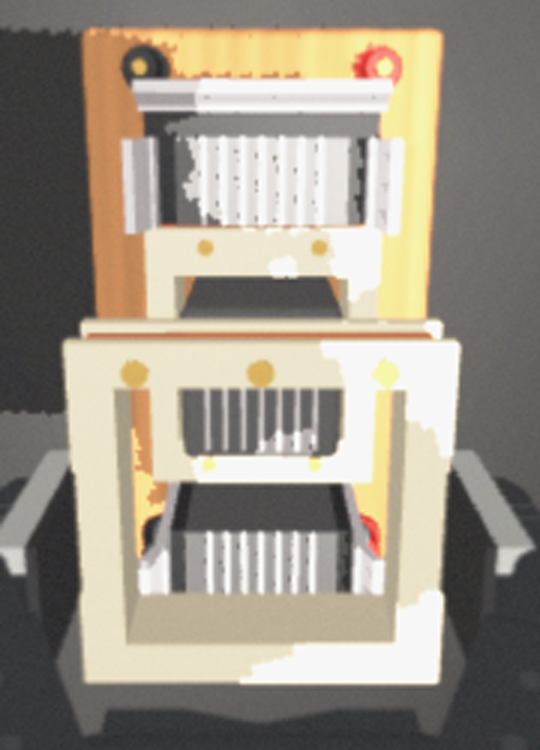

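```bash
python3 - <<'E'
from q import *
q("w23",170,80,3,[(181,455),(341,455)],.082,"limb -z edge")
q("w23",170,80,3,[(82,30),(442,30)],.012,"board")
q("w23",170,80,3,[(135,593),(386,593)],.1355,"bore bottom edge z")
q("w23",170,80,3,[(127,643),(396,643)],.1515,"bore top face")
q("w23",170,80,3,[(152,482),(372,482)],.060,"thick coil -z edge")
q("w23",170,80,3,[(147,229),(382,229)],.060,"thick coil +z edge")
q("w23",170,80,3,[(115,389),(405,389)],.1515,"bore top face +z")
E
```

```text
limb -z edge [[-19.5, -17.1], [21.2, -17.1]] mean [  0.81 -17.12] [ 0.5194 -0.0522]
board [[-53.0, 90.5], [55.2, 90.7]] mean [ 1.07 90.6 ] [0.5497 0.0512]
bore bottom edge z [[-23.6, -22.8], [24.9, -22.8]] mean [  0.65 -22.76] [ 0.5177 -0.0575]
bore top face [[-22.6, -22.4], [24.2, -22.4]] mean [  0.81 -22.41] [ 0.5179 -0.0572]
thick coil -z edge [[-30.3, -34.9], [32.6, -34.9]] mean [  1.15 -34.92] [ 0.5148 -0.0694]
thick coil +z edge [[-29.2, 37.4], [32.5, 37.4]] mean [ 1.69 37.39] [ 5.354e-01 -1.000e-04]
bore top face +z [[-22.6, 24.2], [23.6, 24.2]] mean [ 0.5 24.2] [ 0.5306 -0.0124]
```

Request:
servo_tool(
  targets=[
    [0.013,0.028,-0.3,0,-1],
    [0,0,-0.35,0,-1],
    [0,0,-0.3,0,-1],
    [0,0,-0.2,0,-1],
    [0,0,-0.15,0,-1],
    [0,0,-0.15,0,-1],
    [0,0,-0.1,0,-1],
    [0,0,0,0,-1],
    [0,0,0,0,-1],
  ],
)

```text
time_s: 39.55
tool_pos: [0.5236, -0.0335, 0.0711]
orientation: [0.7, -0.099, 0.099, -0.7]
force: [0.3, 0.1, -1.8]
width: 0.711
```

Request:
servo_tool(
  targets=[
    [0,0,-0.15,0,-1],
    [0,0,-0.08,0,-1],
    [0,0,-0.04,0,-1],
    [0,0,0,0,-1],
    [0,0,0,0,-1],
  ],
)

```text
time_s: 40.17
tool_pos: [0.5235, -0.0334, 0.0602]
orientation: [0.7, -0.099, 0.099, -0.7]
force: [-0.7, -0.7, -1.2]
width: 0.714
```

Request:
servo_tool(
  targets=[
    [0,0,-0.03,0,-1],
    [0,0,-0.02,0,-1],
    [0,0,0,0,-1],
    [0,0,0,0,-1],
  ],
)

```text
time_s: 40.67
tool_pos: [0.5234, -0.0334, 0.0581]
orientation: [0.7, -0.099, 0.099, -0.7]
force: [-0.6, -0.8, -2.4]
width: 0.713
```

Request:
servo_tool(
  targets=[
    [0,0,-0.03,0,-1],
    [0,0,-0.015,0,-1],
    [0,0,0,0,-1],
    [0,0,0,0,-1],
  ],
)

```text
time_s: 41.18
tool_pos: [0.5236, -0.0335, 0.0575]
orientation: [0.7, -0.099, 0.099, -0.7]
force: [-2.4, 0.7, 8.4]
width: 0.714
```

Contact with the thick coil at the expected height; release and rise.

Request:
servo_tool(
  targets=[
    [0,0,0.01,0,0.6],
    [0,0,0,0,1],
    [0,0,0,0,1],
    [0,0,0.3,0,1],
    [0,0,0.9,0,1],
    [0,0,1,0,1],
    [0,0,1,0,1],
    [0,0,0.45,0,1],
    [0,0,0,0,1],
    [0,0,0,0,1],
  ],
)

```text
time_s: 42.42
tool_pos: [0.5229, -0.0333, 0.2021]
orientation: [-0.7, 0.099, -0.099, 0.7]
force: [0.0, 0.0, -0.4]
width: 0.996
```

```bash
python3 snap.py w24;  python3 zoom.py w24 195 80 120 170 4
```

```text
42.425 tcp [ 0.5229 -0.0333  0.2021] yaw -16.09 w 0.996 F [ 0.   0.  -0.4]
```

View pics/w24_z195.png

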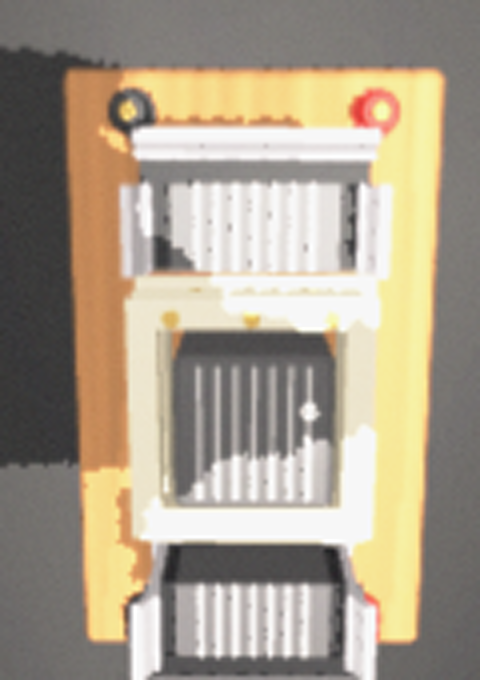

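Request:
servo_tool(
  targets=[
    [-0.2,0.4,0,0.07,1],
    [-0.4,0.95,0,0.07,1],
    [-0.42,0.95,0,0.07,1],
    [-0.42,0.95,0,0.08,1],
    [-0.42,0.95,0,0.08,1],
    [-0.42,0.95,0,0.08,1],
    [-0.42,0.95,0,0.07,1],
    [-0.42,0.95,0,0.07,1],
    [-0.42,0.95,0,0.07,1],
    [-0.28,0.6,0,0.07,1],
  ],
)

```text
time_s: 43.72
tool_pos: [0.3681, 0.3123, 0.202]
orientation: [0.704, -0.068, 0.067, -0.704]
force: [0.9, -0.6, 0.2]
width: 0.998
```

Request:
servo_tool(
  targets=[
    [0,0,-0.7,0,1],
    [0,0,-0.9,0,1],
    [0,0,-0.9,0,1],
    [0,0,-0.7,0,1],
    [0,0,-0.5,0,1],
    [0,0,0,0,1],
    [0,0,0,0,1],
    [0,0,0,0,1],
  ],
)

```text
time_s: 44.72
tool_pos: [0.3711, 0.311, 0.0557]
orientation: [-0.703, 0.068, -0.069, 0.704]
force: [0.7, 0.0, -0.0]
width: 1.0
```

```bash
python3 snap.py w25; python3 - <<'E'
from q import *
q("w24",195,80,4,[(174,360),(335,360),(176,503),(333,503)],.082,"limb")
q("w24",195,80,4,[(66,70),(444,70),(90,640),(417,640)],.012,"board")
q("w24",195,80,4,[(127,298),(377,298),(134,537),(373,541)],.076,"thin")
E
```

```text
44.725 tcp [0.3711 0.311  0.0557] yaw -11.05 w 1.0 F [ 0.7  0.  -0. ]
limb [[-17.2, 17.8], [21.9, 17.9], [-17.3, -18.7], [22.2, -18.6]] mean [ 2.42 -0.42] [ 0.5249 -0.0343]
board [[-51.4, 88.9], [56.9, 89.0], [-51.2, -88.9], [56.8, -88.8]] mean [2.8  0.07] [ 0.5254 -0.0339]
thin [[-28.8, 32.0], [32.3, 32.1], [-28.8, -29.9], [33.4, -30.9]] mean [2.03 0.82] [ 0.5249 -0.033 ]
```

View pics/w25.png

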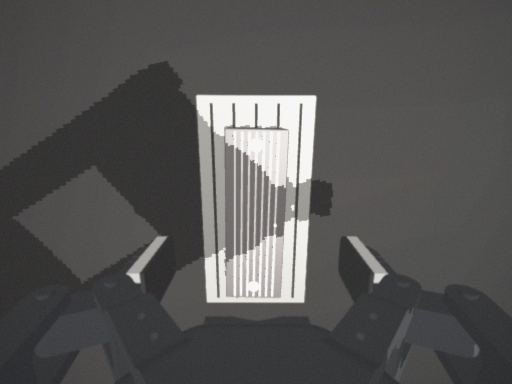

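Request:
servo_tool(
  targets=[
    [0,0,-0.6,0,1],
    [0,0,-0.4,0,1],
    [0,0,-0.2,0,1],
    [0,0,-0.08,0,1],
    [0,0,0,0,1],
    [0,0,0,0,1],
  ],
)

```text
time_s: 45.52
tool_pos: [0.371, 0.3108, 0.0041]
orientation: [-0.704, 0.068, -0.069, 0.704]
force: [0.8, 0.1, 0.2]
width: 1.001
```

Request:
servo_tool(
  targets=[
    [0,0,0,0,0.2],
    [0,0,0,0,-1],
    [0,0,0,0,-1],
    [0,0,0,0,-1],
    [0,0,0,0,-1],
    [0,0,0,0,-1],
  ],
  force=60,
)

```text
time_s: 46.28
tool_pos: [0.3711, 0.3109, 0.0048]
orientation: [-0.703, 0.068, -0.069, 0.704]
force: [-2.6, -1.0, 12.5]
width: 0.454
```

```bash
python3 snap.py w26; python3 zoom.py w26 195 80 120 170 4
```

```text
46.275 tcp [0.3711 0.3109 0.0048] yaw -11.07 w 0.454 F [-2.6 -1.  12.5]
```

View pics/w26.png

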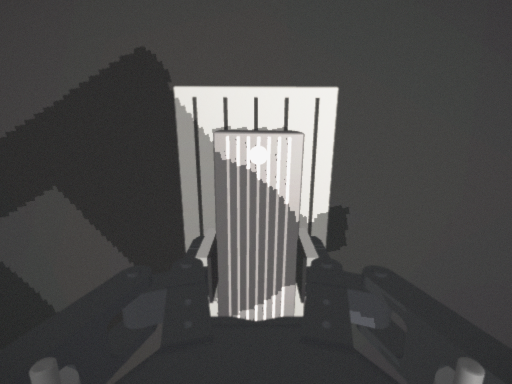

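Request:
servo_tool(
  targets=[
    [0,0,0.1,0,-1],
    [0,0,0.3,0,-1],
    [0,0,0.7,0,-1],
    [0,0,0.9,0,-1],
    [0,0,0.9,0,-1],
    [0,0,0.9,0,-1],
    [0,0,0.3,0,-1],
    [0,0,0,0,-1],
  ],
)

```text
time_s: 47.32
tool_pos: [0.3705, 0.3105, 0.1674]
orientation: [-0.704, 0.068, -0.068, 0.704]
force: [0.1, -0.0, -8.8]
width: 0.451
```

```bash
python3 - <<'E'
from q import *
q("w26",0,0,1,[(214.5,131),(302,131)],.026,"yoke +z end")
q("w6",0,0,1,[(214.5,136),(302.5,136)],.1666+.0025+.02,"yoke +z end, first grip")
E
```

```text
yoke +z end [[-17.8, 60.8], [20.1, 60.8]] mean [ 1.16 60.82] [0.3839 0.3704]
yoke +z end, first grip [[-17.6, 58.8], [20.3, 58.9]] mean [ 1.36 58.85] [0.541  0.0211]
```

Request:
servo_tool(
  targets=[
    [0.2,-0.4,0.1,-0.07,-1],
    [0.4,-0.95,0.1,-0.07,-1],
    [0.42,-0.95,0,-0.07,-1],
    [0.42,-0.95,0,-0.08,-1],
    [0.42,-0.95,0,-0.08,-1],
    [0.42,-0.95,0,-0.08,-1],
    [0.42,-0.95,0,-0.07,-1],
    [0.42,-0.95,0,-0.07,-1],
    [0.42,-0.95,0,-0.07,-1],
    [0.32,-0.66,0,-0.07,-1],
  ],
)

```text
time_s: 48.58
tool_pos: [0.5242, -0.0374, 0.1728]
orientation: [-0.7, 0.101, -0.098, 0.7]
force: [0.2, 0.3, -8.7]
width: 0.458
```

Request:
servo_tool(
  targets=[
    [0,0,-0.5,0,-1],
    [0,0,-0.35,0,-1],
    [0,0,0,0,-1],
    [0,0,0,0,-1],
    [0,0,0,0,-1],
  ],
)

```text
time_s: 49.2
tool_pos: [0.5255, -0.0356, 0.1422]
orientation: [0.7, -0.098, 0.099, -0.7]
force: [-0.5, -0.8, -8.5]
width: 0.447
```

```bash
python3 snap.py w27; python3 zoom.py w27 180 75 160 170 4
```

```text
49.2 tcp [ 0.5255 -0.0356  0.1422] yaw -16.05 w 0.447 F [-0.5 -0.8 -8.5]
```

View pics/w27_z180.png

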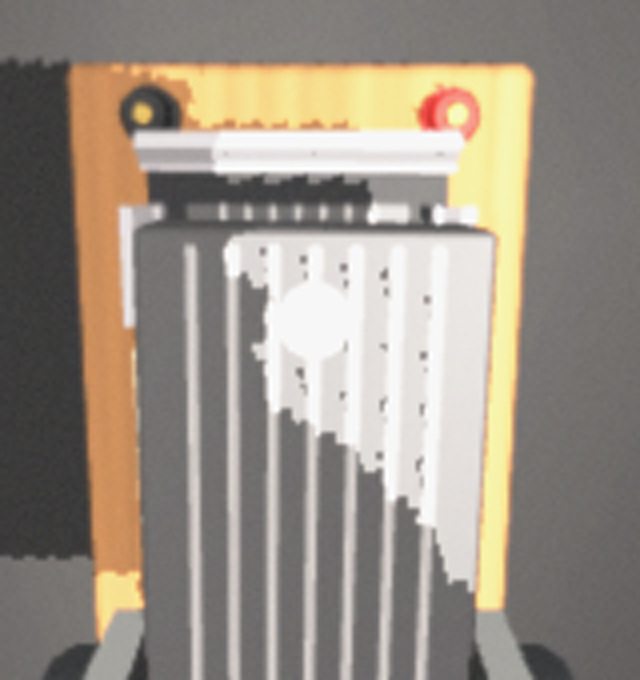

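```bash
python3 - <<'E'
from q import *
q("w27",180,75,4,[(68,64),(534,66)],.012,"board")
q("w27",180,75,4,[(133,135),(464,135)],.096,"bracket end plate top")
q("w27",180,75,4,[(137,232),(496,232)],.1635,"yoke top edge")
q("w27",180,75,4,[(121,206),(478,206)],.096,"bracket sides")
E
python3 zoom.py w5 170 70 180 250 3
```

```text
board [[-55.3, 90.5], [53.6, 90.2]] mean [-0.85 90.38] [0.5499 0.0514]
bracket end plate top [[-28.1, 72.2], [26.3, 72.3]] mean [-0.89 72.28] [0.5447 0.0341]
yoke top edge [[-17.9, 60.2], [21.0, 60.2]] mean [ 1.52 60.19] [0.5436 0.0218]
bracket sides [[-30.6, 60.9], [29.1, 61.0]] mean [-0.73 60.96] [0.5417 0.0232]
```

View pics/w5_z170.png

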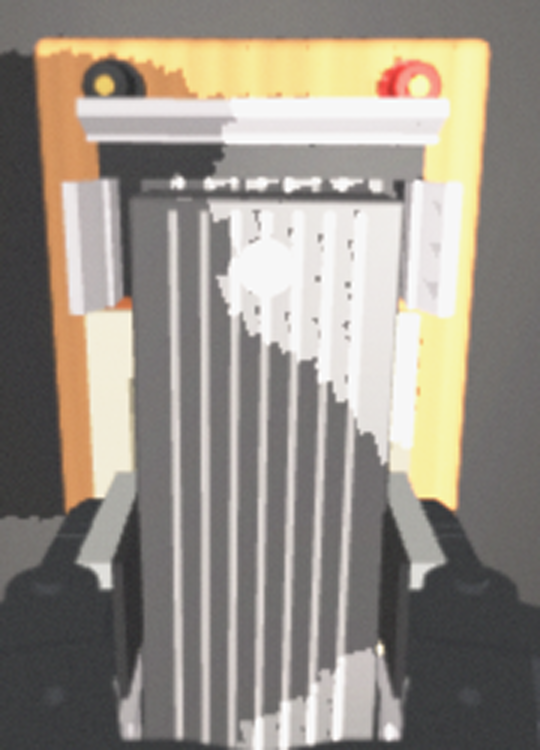

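```bash
python3 - <<'E'
from q import *
q("w5",170,70,3,[(35,39),(490,41)],.012,"board")
q("w5",170,70,3,[(77,101),(449,101)],.096,"bracket end plate top")
q("w5",170,70,3,[(132,200),(403,203)],.102,"yoke top edge")
q("w5",170,70,3,[(63,182),(462,182)],.096,"bracket sides")
E
```

```text
board [[-53.1, 90.2], [55.1, 89.9]] mean [ 1.02 90.09] [0.5497 0.0511]
bracket end plate top [[-26.3, 72.4], [28.0, 72.5]] mean [ 0.85 72.42] [0.5447 0.0342]
yoke top edge [[-17.9, 58.7], [21.0, 58.3]] mean [ 1.51 58.49] [0.5414 0.0206]
bracket sides [[-29.0, 60.9], [30.6, 61.0]] mean [ 0.8  60.94] [0.5414 0.0232]
```

Request:
servo_tool(
  targets=[
    [-0.053,0.015,-0.3,0,-1],
    [0,0,-0.4,0,-1],
    [0,0,-0.3,0,-1],
    [0,0,0,0,-1],
    [0,0,0,0,-1],
    [0,0,0,0,-1],
  ],
)

```text
time_s: 50.0
tool_pos: [0.5235, -0.0354, 0.102]
orientation: [0.7, -0.099, 0.099, -0.7]
force: [-0.2, -0.9, -9.0]
width: 0.456
```

```bash
python3 snap.py w28; python3 zoom.py w28 170 70 180 180 4
```

```text
50.0 tcp [ 0.5235 -0.0354  0.102 ] yaw -16.09 w 0.456 F [-0.2 -0.9 -9. ]
```

View pics/w28_z170.png

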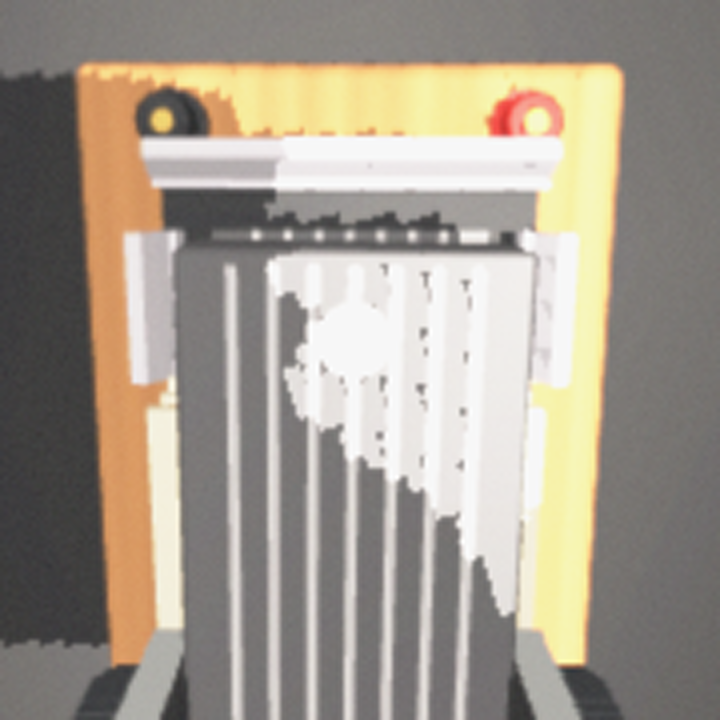

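Request:
servo_tool(
  targets=[
    [-0.012,0.004,-0.15,0,-1],
    [0,0,-0.12,0,-1],
    [0,0,-0.1,0,-1],
    [0,0,0,0,-1],
    [0,0,0,0,-1],
  ],
)

```text
time_s: 50.68
tool_pos: [0.5225, -0.0351, 0.0867]
orientation: [0.7, -0.099, 0.099, -0.7]
force: [-0.9, -0.2, -8.6]
width: 0.454
```

Request:
servo_tool(
  targets=[
    [0,0,-0.08,0,-1],
    [0,0,-0.05,0,-1],
    [0,0,0,0,-1],
    [0,0,0,0,-1],
  ],
)

```text
time_s: 51.18
tool_pos: [0.5225, -0.0351, 0.0815]
orientation: [0.7, -0.099, 0.099, -0.7]
force: [-0.3, -0.2, -9.4]
width: 0.454
```

Request:
servo_tool(
  targets=[
    [0,0,-0.025,0,-1],
    [0,0,-0.015,0,-1],
    [0,0,0,0,-1],
    [0,0,0,0,-1],
  ],
)

```text
time_s: 51.68
tool_pos: [0.5226, -0.0351, 0.0807]
orientation: [0.7, -0.099, 0.099, -0.7]
force: [-4.1, 1.0, 5.6]
width: 0.454
```

Request:
servo_tool(
  targets=[
    [0,0,0.01,0,0.2],
    [0,0,0,0,0.6],
    [0,0,0,0,1],
    [0,0,0.3,0,1],
    [0,0,0.7,0,1],
    [0,0,1,0,1],
    [0,0,1,0,1],
    [0,0,0.5,0,1],
    [0,0,0,0,1],
    [0,0,0,0,1],
  ],
)

```text
time_s: 52.92
tool_pos: [0.5219, -0.0349, 0.2196]
orientation: [-0.7, 0.099, -0.099, 0.7]
force: [0.7, -0.0, 0.1]
width: 0.999
```

```bash
python3 snap.py w29; python3 zoom.py w29 195 80 120 170 4; python3 - <<'E'
import cv2
from plant import vision
im=vision.grab_frame("scene")[:,:,::-1]; cv2.imwrite("pics/f_scene.png",im)
cv2.imwrite("pics/f_scene_z.png",cv2.resize(im[150:330,130:430],None,fx=2.6,fy=2.6,interpolation=cv2.INTER_CUBIC))
E
```

```text
52.925 tcp [ 0.5219 -0.0349  0.2196] yaw -16.09 w 0.999 F [ 0.7 -0.   0.1]
```

View pics/w29_z195.png

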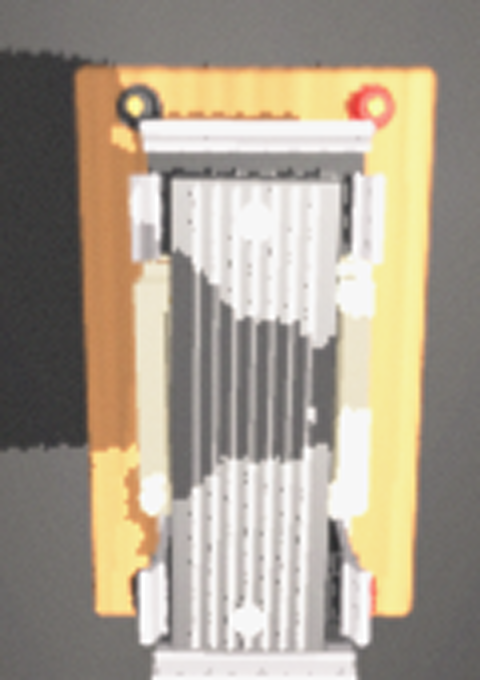

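View pics/f_scene_z.png

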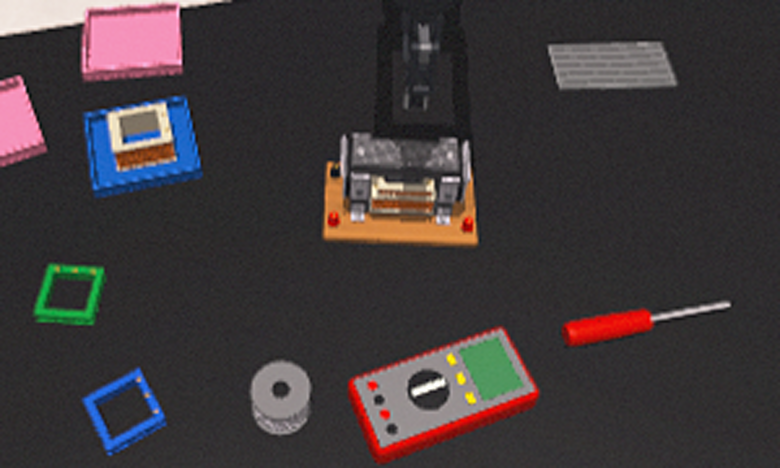

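```bash
python3 - <<'E'
from q import *
q("w29",195,80,4,[(170,182),(343,182),(173,648),(325,648)],.102,"yoke")
q("w29",195,80,4,[(76,68),(436,68),(98,614),(410,614)],.012,"board")
from plant import r
print(r.close_job())
E
```

```text
yoke [[-17.3, 59.8], [22.6, 59.8], [-18.6, -57.4], [20.8, -57.3]] mean [1.88 1.22] [ 0.524  -0.0342]
board [[-51.1, 90.6], [57.4, 90.8], [-50.8, -87.4], [56.9, -87.2]] mean [3.11 1.69] [ 0.5252 -0.0341]
the job is handed in; nothing more can be done
None
```

The core is rebuilt as a transformer and the job is handed in, at about 53 s of the 134 s allowed.

- **Taken apart:** I lifted the yoke onto the ribbed pad and stood the tall coil in the blue tray.
- **Built up:** The thick coil went onto the centre limb first, then the pale thin coil on top of it, then the yoke back in both brackets.
- **Lowering:** Every part was lowered to a felt contact before release. The contacts came within about half a millimetre of the expected heights: thick coil underside about 32 mm, thin coil about 60 mm, yoke about 82 mm. The largest contact force I read was about 12 N.
- **Last checks:** The wrist picture showed the yoke flat between the brackets, with its centre within about 1.3 mm of the board's. The scene picture showed both coils under it and the tall coil upright in the tray. The meter, screwdriver, reel and the blue and green look-alikes looked undisturbed. The gripper was open and well clear.
- **Disagreements:** Camera measurements differed among themselves by 1–2 mm. There was a sideways offset of about 0.8 mm in the wrist camera, and limb and board edges gave slightly different centres. I took values in between, and no part touched the limb or brackets on the way down.

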